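Open the display case with the release pin and set its jars out for the stock scan

ROBOT

A 6-joint arm with a two-finger parallel gripper is mounted at the origin on a cart in front of the work surface, level with it; the furniture and walls round the work are solid. World frame = base frame: x ahead of the robot, y to its left, z up, the work surface at z = 0. Lengths are in m, angles in rad, forces in N, time in s.
With the tool pointing down it reaches from about 0.25 to 0.775 m from the base axis. Payload 8.9 kg.
Tool frame: the origin (TCP) lies at the very end of the fingers, on their centre line; the grasp point (between the pads) lies 19 mm behind it; z points along the fingers, y is the line along which they close (so a half turn about z gives the same grasp; the last joint's range is limited). The gripper opens to 85 mm and grips with 20 to 120 N. Pads are 22 mm wide; open, the fingers measure 114 mm over their backs; the gripper's body (76 mm by 85 mm) begins 54 mm behind the grasp point. The pads swing forward as they close: fully open they stand 13 mm farther back than shut.
Start: joints at [-1.339, 0.291, -0.153, 1.127, 0, 1.431], TCP at [0.19, -0.489, 0.231] pointing down, gripper open.
Joint ranges: [-2.52, 2.52], [-0.91, 1.74], [-1.3, 1.37], [-1.96, 2.02], [-1.52, 1.47], [-3.14, 3.14]. Speed limits (rad/s): [2.22, 2.22, 2.79, 3.14, 3.14, 3.14].

INTERFACE

Orientations are given as a 3x3 rotation matrix whose columns are the frame's x, y, z axes.
In Python, from bench import manip, cams gives the robot as it stands. The module is installed in compiled form; this text tells all that it offers.
- The arm moves only by the tool play_rows, never from a script. Its argument "series" is text: rows parted by semicolons, each of 7 numbers parted by spaces: the shift along the tool's x, y, z normalised to -1 to 1, where 1 is 0.02 m, then the turn, a rotation vector about the tool's x, y, z normalised to -1 to 1, where 1 is 6 degrees, then the closure in counts, from 0 (fully open) to 255 (shut). In form: dx dy dz ax ay az fingers; .... A call has 1 to 12 rows; each row shifts and turns the commanded pose from where the row before left it, along the tool's axes as they then stand; what a row does not reach is not made up. A row lasts 1/12 s, in which the tool goes at most 41.7 mm and 7.16 degrees, less where a joint would pass 70% of its speed; a pose out of reach is approached as far as the arm can. A call with a number of a shift or a turn outside -1 to 1 is refused whole. A call with a gripper value outside its range is refused whole. The fingers move at their own pace and stop on an object; "newtons" is the grip in N (left out, the last holds). Time passes only in rows, so rows that do not move let the fingers close. It gives the time, the measured TCP pose, the force, the opening and the grip force at its end, in the units of the state.
- manip.observe(): the state, without advancing time (a new reading comes with each control period).
- cams.read_camera(name): name is "scene" or "top" or "wrist"; returns the picture (384x512x3 uint8, red, green, blue); there is no depth.
- cams.calibration(name): a dict with "vfov" (degrees; the focal length in pixels is half the picture's height over the tangent of half this angle, whatever the lens; pixels are square), "cx", "cy" (the principal point, pixels), "rvec" (rotation vector, rad) and "tvec" (3), from world to camera coordinates, as OpenCV has them. Camera axes: x right, y down, z forward; pixel columns grow to the right and rows downward; lengths in m; the calibration is good to about 2 mm. A picture is of the moment at which its call begins: read the wrist's pose just before it. calibration takes no time and is no camera call; for the wrist camera it gives the pose at the moment of the call.
- manip.job_done(): hands the job in; it is judged then, once.
The state is a dict: "time_s": time; "joint_pos": joint angles; "dq": joint speeds; "tau": joint torques, N m; "position": TCP position; "eef_rot": TCP orientation; "wrist_force": force on the tool from outside, world axes, zero at the start; "moment": the same for the moment, N m; "width": opening from 0.0 (shut) to 1.0 (fully open); "gripper_force": force on a finger pad.
Only numpy, scipy, OpenCV 4.12 (cv2) and the standard library are available. Lean on these libraries where they do the work, as an engineer would, in place of code of your own. Each camera call takes 0.05 s, during which the arm holds its last target. There are 200 camera calls.

TASK

Set the ink jars out for the stock scan: the marker pen left on the scan mat goes into the bin beside the bench top that holds only a green highlighter. Push the release pin down through the small hole behind the display case's catch so that the sprung lid swings open, and stand every jar from the case upright on the mat, side by side, barcodes turned squarely to the scan bar's red window. When the case is empty, press its lid down until the catch holds it again; the release pin must end up standing in its wooden block, and everything else on the bench stays where it is.

Things in the scene. Friction and masses are not known exactly. Their poses are not given: they have to be found in the camera images.
- case: clear case, fixed: 132 (x) by 210 (y) mm, wall tops 88 mm up, floor 6 mm up; a black foam insert, top 36 mm up, has three open pockets 57 (x) by 60 (y) mm at y = -65, 0, 65. Origin: centre of the underside. -x: staff side, toward the robot; lid hinged at +x. Grey latch cover at x = -66 to -120 mm, 56 mm wide, 88 mm high; steel hook at x = -74 to -87 mm, 16 mm wide, 113 mm high.
- case_hole (a point): mouth of the round release hole, 12 mm wide, in the 4 mm top plate of the latch cover (axes as the case's, z up). The latch's tail lies 26 mm below the mouth; pushing it down a further 4 mm frees the lid and 9 mm is its end. It springs back with 2 to 7 N.
- latch (a joint): turn of the catch, rad: 0 = hook over the lid's tongue, about 0.15 or more = hook clear, 0.32 = end stop. A spring turns it back to 0.
- lid (a joint): turn of the lid, rad: 0 = shut (0.007 when held by the catch), 1.7 = fully open, just past upright, its edge 237 mm over the bench. A damped hinge spring swings it open in about 1.5 s once the catch lets go, and would open it again unless caught. Pressing it shut takes about 2 N at its front edge, then some 5 N for the last few mm, where its tongue pushes the hook aside and snaps under it.
- lid_hinge (a point): middle of the lid's hinge line, 91 mm over the bench (moves with the lid): y along the hinge; the lid is a clear plate 5 mm thick, 210 mm wide, reaching 136 mm (its tongue 147 mm) from the hinge along this frame's -x; its z is the lid's outer face normal.
- lid_edge (a point): point on the lid's outer face (the top when shut), 112 mm from the hinge line, half-way along it: a good place to press; axes as the lid's (z out of the face).
- pin: release pin standing upright, point down, in its wooden block: steel shaft 8 mm in diameter and 60 mm long, a steel collar 26 mm wide and 4 mm thick above it, then a round red handle 20 mm in diameter and 75 mm long (64 to 139 mm above the tip). 70 g. Origin: the tip; z up along the pin.
- block: wooden tool block 52 by 52 by 66 mm, fixed, standing in the front bin beside the bench top, whose floor is 43 mm below the bench; origin: centre of the underside.
- block_mouth (a point): middle of the block's top, mouth of the 15 mm hole the pin stands in (through hole, 66 mm deep); with the pin home its collar rests on the block's top and the tip is 60 mm below this point.
- station: fixed-mount scan station: a black rubber mat and a black scan bar 206 mm wide, 44 mm deep and 70 mm high behind it (+x side); +x points from the mat to the bar. Origin under the middle, 55 mm from the mat's centre toward the bar.
- mat_center (a point): centre of the scan mat's top face (mat 86 mm along x, 222 mm along y, 3 mm thick, white outline); axes as the station's: x toward the scan bar, whose front face is 74 mm away, y along it, z up. The three jars fit side by side along y.
- scan_window (a point): middle of the scan bar's red window; axes as the station's: the window looks along -x, over the mat.
- jar_red: red ink jar: cylinder 46 mm in diameter, 76 mm tall, about 130 g with a heavy foot, may be gripped anywhere. Origin: centre of the underside; z up; +x points out of the middle of its barcode (white sticker with dark bars); a white tick on top of the cap, from middle to edge, marks the same side. Starts standing on the case's floor at any yaw; two or all three of the jars are there.
- jar_blue: blue ink jar: cylinder 46 mm in diameter, 76 mm tall, about 130 g with a heavy foot, may be gripped anywhere. Origin: centre of the underside; z up; +x points out of the middle of its barcode (white sticker with dark bars); a white tick on top of the cap, from middle to edge, marks the same side. Starts standing on the case's floor at any yaw; two or all three of the jars are there.
- jar_green: green ink jar: cylinder 46 mm in diameter, 76 mm tall, about 130 g with a heavy foot, may be gripped anywhere. Origin: centre of the underside; z up; +x points out of the middle of its barcode (white sticker with dark bars); a white tick on top of the cap, from middle to edge, marks the same side. Starts standing on the case's floor at any yaw; two or all three of the jars are there.
- marker: marker pen, 130 mm long along its y, 18 to 20 mm thick, 20 g, white barrel and blue cap; origin: middle of its underside. Starts lying on the scan mat.
- pen_bin (a point): middle of the free floor of the pen bin, 43 mm below the bench top: a bin 188 mm along x and 139 mm along y, inside, beside the bench top and behind the wooden block's bin (world axes); this point is 55 mm from its -y wall. A green highlighter lies along its +y wall.
- cutter_black: bystander: black cutter 28 by 134 mm lying near the bench's front edge; leave alone
- cutter_yellow: bystander: yellow cutter with a black end, 130 mm long, lying near the bench's front edge; leave alone
- tape_roll: bystander: roll of brown tape 74 mm across, 25 mm high, lying in the bin beside the block; leave alone

How it is judged:
On the way, in this order (a step that is already met when the one before it is completed fails the run):
1. the release pin, put through the small hole, presses the latch clear of the lid (value of joint latch above 0.12 rad and horizontal distance between pin and case_hole below 0.012 m and z of pin in the frame of case_hole below -0.018 m), for 0.06 s.
2. the lid has swung open (value of joint lid above 1.3 rad), for 0.2 s.
3. every jar stands on the scan mat with its barcode to the scan bar (x of jar_red in the frame of mat_center between -0.023 and 0.023 m and y of jar_red in the frame of mat_center between -0.091 and 0.091 m and z of jar_red in the frame of mat_center between -0.003 and 0.004 m and angle between each of jar_red, jar_blue, jar_green's own z axis and vertical below 0.12 rad and angle between the x axis of each of jar_red, jar_blue, jar_green and the x axis of scan_window, either way round below 0.3 rad and x of scan_window in the frame of jar_red above 0.02 m and linear speed of each of jar_red, jar_blue, jar_green below 0.02 m/s and x of jar_blue in the frame of mat_center between -0.023 and 0.023 m and y of jar_blue in the frame of mat_center between -0.091 and 0.091 m and z of jar_blue in the frame of mat_center between -0.003 and 0.004 m and x of scan_window in the frame of jar_blue above 0.02 m and x of jar_green in the frame of mat_center between -0.023 and 0.023 m and y of jar_green in the frame of mat_center between -0.091 and 0.091 m and z of jar_green in the frame of mat_center between -0.003 and 0.004 m and x of scan_window in the frame of jar_green above 0.02 m), for 0.2 s.
4. the lid is shut and held by the catch (value of joint lid below 0.025 rad and value of joint latch below 0.04 rad), for 0.3 s.
At the end, for the whole second after the job is handed in: Every jar stands upright, its foot on the scan mat (centre 20 mm or more inside the edges), barcode within 17 degrees of square to the scan bar, at rest; lid shut and caught; pin upright in its block, collar down; marker lying down in the pen bin (all of step 3 and all of step 4 and horizontal distance between pin and block_mouth below 0.006 m and z of pin in the frame of block_mouth below -0.052 m and angle between pin's own z axis and vertical below 0.12 rad and linear speed of each of pin, marker below 0.02 m/s and x of marker in the frame of pen_bin between -0.094 and 0.094 m and y of marker in the frame of pen_bin between -0.055 and 0.084 m and z of marker in the frame of pen_bin below 0.022 m); the robot touches nothing.
It fails at once if a bystander (either cutter or the tape roll) is moved more than 3 cm (distance of any of cutter_yellow, cutter_black, tape_roll from where it was at the start of the episode above 0.03 m).
Of jar_red, jar_blue, jar_green only 2 to 3 are there at a start; the rules pass over those that are not, and their reading is None.
At some moment in a run one of jar_red, jar_blue, jar_green may be knocked a few centimetres aside while the robot is not near it.
It also fails if it takes over 210 s, if anything falls off the work surface, if the arm or the gripper's body presses on something with over 40 N, if the wrist force passes 120 N, or if a joint passes its speed limit or range.

## Working session

There is one attempt and no reset: what is moved stays moved. The work goes in short steps, Python scripts to look and compute and a tool call to move; the robot and the scene stay as the last step left them, time stands still between calls to the robot, and variables do not carry over. Pictures are saved under pics/ and viewed, at most 14 in all, crops included, and the job is handed in when it is done.

Besides the shell and the picture viewer there is one more tool, called as name(argument=value, ...), one argument or row to a line, values as JSON. play_rows: Moves the arm, as the interface text tells. Its arguments: {"type":"object","properties":{"series":{"type":"string"},"newtons":{"type":"number"}},"required":["series"]}

```bash
mkdir -p pics; cat > h.py <<'E'
import numpy as np, cv2
from bench import manip, cams
def snap(n,f):
    c=cams.calibration(n); im=cams.read_camera(n); cv2.imwrite('pics/'+f+'.png',im[:,:,::-1]); np.save('pics/'+f+'.npy',np.array([c['vfov'],c['cx'],c['cy'],*np.ravel(c['rvec']),*np.ravel(c['tvec'])])); return im
def cal(f):
    a=np.load('pics/'+f+'.npy'); fl=192/np.tan(np.radians(a[0])/2)
    return fl,a[1],a[2],cv2.Rodrigues(a[3:6])[0],a[6:9]
def ray(f,u,v,z):
    fl,cx,cy,R,t=cal(f); d=R.T@np.array([(u-cx)/fl,(v-cy)/fl,1]); o=-R.T@t
    return o+d*(z-o[2])/d[2]
def proj(f,p):
    fl,cx,cy,R,t=cal(f); q=R@np.asarray(p)+t; return q[:2]/q[2]*fl+[cx,cy]
def st():
    s=manip.observe(); np.set_printoptions(precision=4,suppress=True)
    print(s['time_s'],s['position'],np.array(s['eef_rot']).tolist(),s['wrist_force'],s['width'],s['gripper_force'],s['joint_pos'])
def crop(f,x0,y0,x1,y1,k,o):
    im=cv2.imread('pics/'+f+'.png')[y0:y1,x0:x1]; cv2.imwrite('pics/'+o+'.png',cv2.resize(im,None,fx=k,fy=k,interpolation=cv2.INTER_CUBIC))
E
python3 - <<'E'
from h import *
st()
for n in ('scene','top','wrist'):
    snap(n,n+'0')
    fl,cx,cy,R,t=cal(n+'0'); print(n,fl,cx,cy,-R.T@t,R.tolist())
a=cv2.imread('pics/scene0.png');b=cv2.imread('pics/top0.png')
cv2.imwrite('pics/topbig.png',cv2.resize(b,(800,600),interpolation=cv2.INTER_CUBIC))
E
```

```text
0.0 [ 0.1901 -0.4889  0.2307] [[0.9320482997279097, 0.362333925688992, -0.0003053999290726211], [0.36233400695144447, -0.9320474152813953, 0.0012973333344569705], [0.00018542066548171986, -0.0013198341085845333, -0.9999991118281569]] [ 0.0748 -0.6304 -0.2082] 0.9999953726231426 0.0 [-1.3393  0.2913 -0.1541  1.1267  0.      1.4315]
scene 411.5404883919751 253.59584536338147 184.33940415590843 [0.079  0.9514 0.6112] [[-0.9067127463029464, -0.4212424071526278, 0.020659867086419564], [-0.21057445411414005, 0.4097247072312046, -0.8875720047178345], [0.3654181097952053, -0.8091232901731128, -0.46020550445766706]]
top 403.573823172678 255.58765757815576 194.4430720023026 [0.2537 0.0141 1.1573] [[-0.032149922083536286, -0.9994750232859367, 0.004007535102628482], [-0.9778790274868504, 0.030625584767617675, -0.20691708764385103], [0.20668572788510148, -0.01057125277427981, -0.9783502739322907]]
wrist 289.93356086270893 254.43162707800067 192.83418678851734 [ 0.2553 -0.4643  0.3749] [[0.3624876188027597, -0.9319879259810852, -0.0011099730536209274], [-0.8970752447525262, -0.3492311016636026, 0.2707279868853997], [-0.2527028521146911, -0.0971398139606077, -0.9626552472597857]]
```

View pics/topbig.png

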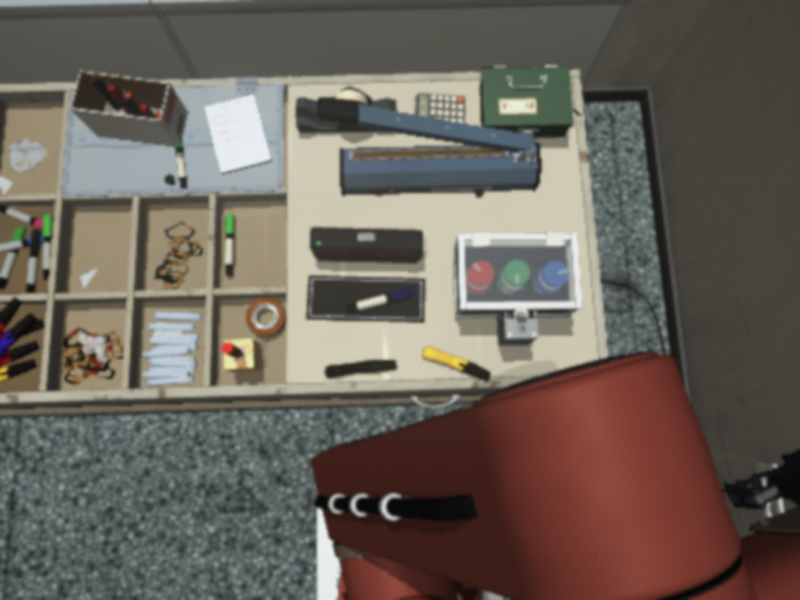

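View pics/scene0.png

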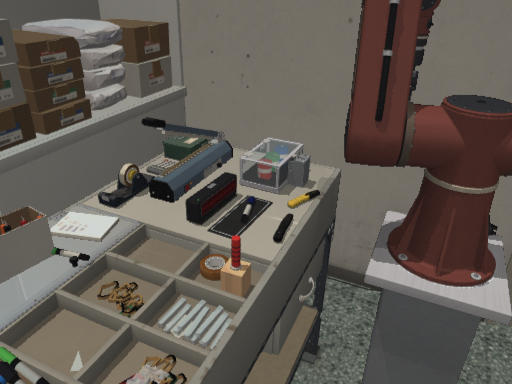

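The top view shows the case with three jars (red, green, blue) at about (518,275), the mat with the marker at (366,298), the pin in its block at (237,353) and the pen bin at (250,245). The scene view confirms this layout.

```bash
python3 - <<'E'
from h import *
k=1.5625
for n,u,v,z in [('caseTL',458,236,.09),('caseTR',577,236,.09),('caseBR',580,312,.088),('caseBL',459,312,.088),('cover',519,328,.088),('matTL',309,277,.003),('matTR',424,279,.003),('matBR',424,320,.003),('matBL',308,318,.003),('marker blue end',411,293,.012),('marker white end',358,303,.012),('pin top',230,348,.162),('blocktop',238,355,.023),('pbTL',222,198,0),('pbTR',286,198,0),('pbBL',217,293,0),('pbBR',286,293,0),('hl',230,245,-.04),('barfrontL',312,258,.07),('barfrontR',422,262,.07),('red',480,273,.08),('green',516,273,.08),('blue',553,275,.08),('cutb',360,368,.01),('cuty',455,363,.01),('tape',265,317,-.02)]:
    print(n,ray('top0',u/k,v/k,z))
crop('top0',280,140,380,225,8,'c1')
crop('top0',185,160,285,245,8,'c2')
E
```

```text
caseTL [ 0.59861344 -0.10521188  0.09      ]
caseTR [ 0.59210555 -0.3161157   0.09      ]
caseBR [ 0.45533409 -0.30948263  0.088     ]
caseBL [ 0.46190295 -0.10010035  0.088     ]
cover [ 0.43063285 -0.2018809   0.088     ]
matTL [0.55457702 0.17035879 0.003     ]
matTR [ 0.54393234 -0.04641699  0.003     ]
matBR [ 0.46533701 -0.04325232  0.003     ]
matBL [0.47590045 0.17241727 0.003     ]
marker blue end [ 0.51555577 -0.02064677  0.012     ]
marker white end [0.49959617 0.07839409 0.012     ]
pin top [0.40069171 0.27445234 0.162     ]
blocktop [0.40801907 0.29609304 0.023     ]
pbTL [0.71896978 0.33919582 0.        ]
pbTR [0.71517124 0.21501679 0.        ]
pbBL [0.5296944  0.34366994 0.        ]
pbBR [0.52564488 0.2140696  0.        ]
hl [ 0.6359431   0.33208136 -0.04      ]
barfrontL [0.57201728 0.15583805 0.07      ]
barfrontR [ 0.558499   -0.04059155  0.07      ]
red [ 0.5324017  -0.14165546  0.08      ]
green [ 0.53042379 -0.20523047  0.08      ]
blue [ 0.52475158 -0.27030165  0.08      ]
cutb [0.37896588 0.07711751 0.01      ]
cuty [ 0.38259549 -0.09622804  0.01      ]
tape [ 0.48482149  0.25710828 -0.02      ]
```

View pics/c1.png

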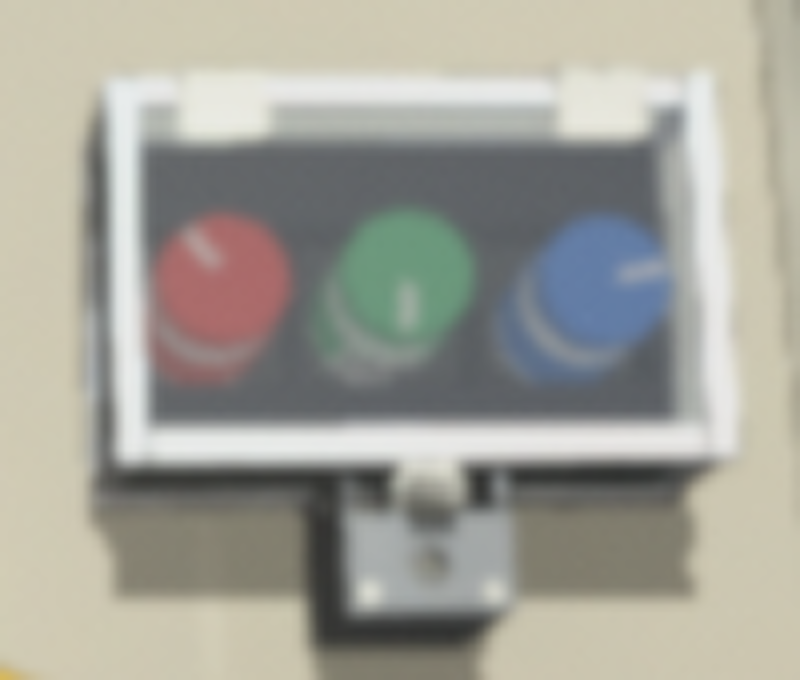

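View pics/c2.png

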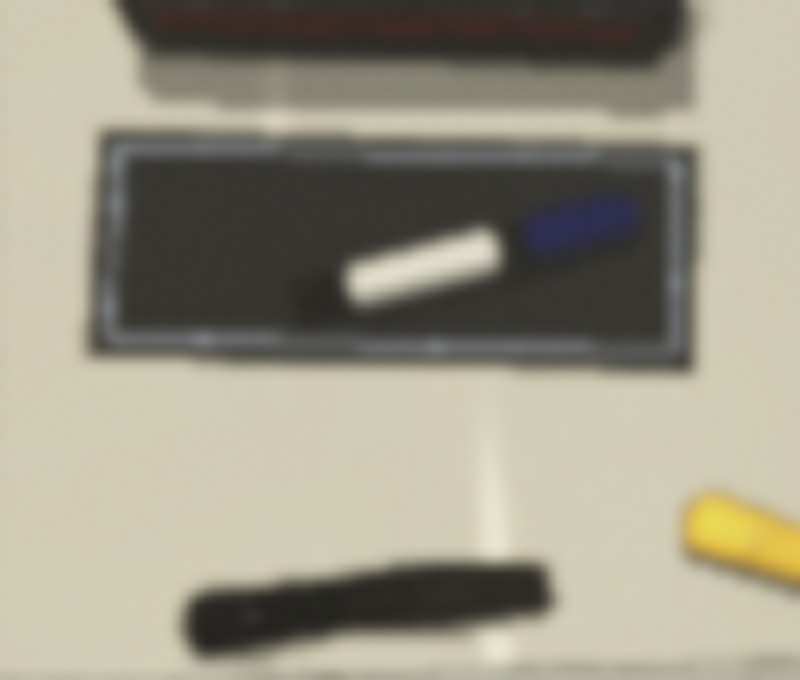

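The crops show the hole at (430,564) in c1 and cap ticks at roughly yaw +40° for red, 180° for green and −80° for blue. In c2 the marker runs from (300,305) to (638,210).

```bash
cat >> h.py <<'E'
def go(x,y,z,yaw=None):
    """print turn units (about tool axes) then shift units (tool axes after turn)"""
    s=manip.observe(); R=np.array(s['eef_rot']); p=np.array(s['position'])
    c=np.arctan2(R[1,0],R[0,0]); yaw=c if yaw is None else yaw
    G=np.array([[np.cos(yaw),np.sin(yaw),0],[np.sin(yaw),-np.cos(yaw),0],[0,0,-1.]])
    dy=(yaw-c); w=cv2.Rodrigues(np.array([0,0,0.])) 
    T=np.array([[np.cos(c),np.sin(c),0],[np.sin(c),-np.cos(c),0],[0,0,-1.]])
    tilt=cv2.Rodrigues(R.T@T)[0].ravel()/np.radians(6)
    print('t %.2f yaw %.3f j1 %.2f pos'%(s['time_s'],c,s['joint_pos'][0]),p.round(4),'| az %.2f (tilt %.2f %.2f)'%(-dy/np.radians(6),tilt[0],tilt[1]),'| shift',(G.T@(np.array([x,y,z])-p)/0.02).round(2), 'Fz %.1f'%s['wrist_force'][2],'w %.2f'%s['width'],'g %.0f'%s['gripper_force'])
E
python3 - <<'E'
from h import *
def c1(u,v,z): return ray('top0',280+u/8-.44,140+v/8-.44,z)
def c2(u,v,z): return ray('top0',185+u/8-.44,160+v/8-.44,z)
print('hole',c1(430,564,.088)); 
m=[c2(*a,.003) for a in ((100,130),(695,148),(692,370),(90,352))]; print('mat',np.mean(m,0),[q.round(3)[:2] for q in m])
e=m[0]-m[1]+m[3]-m[2]; print('mat yaw',np.arctan2(-e[0],e[1]))
a=c2(305,303,.012);b=c2(638,210,.012);print('marker',a,b,(a+b)/2,np.linalg.norm(a-b),'yaw',np.arctan2(*(a-b)[[1,0]]))
for n,u,v,tu,tv in (('red',222,281,183,228),('green',407,278,405,330),('blue',605,280,668,267)):
    p=c1(u,v,.082);q=c1(tu,tv,.082);print(n,p,np.degrees(np.arctan2(*(q-p)[[1,0]])))
print('block',ray('top0',238/1.5625,355/1.5625,.023),'pin top',ray('top0',230/1.5625,348/1.5625,.102))
go(.508,.03,.12,1.73)
E
```

```text
hole [ 0.43015456 -0.20494622  0.088     ]
mat [0.51071118 0.06491844 0.003     ] [array([0.559, 0.172]), array([ 0.545, -0.047]), array([ 0.462, -0.042]), array([0.476, 0.176])]
mat yaw -0.06205988378381489
marker [0.48977518 0.09720473 0.012     ] [ 0.52054904 -0.02453024  0.012     ] [0.50516211 0.03633725 0.012     ] 0.12556445576531236 yaw 1.8184028830882726
red [ 0.53197424 -0.14167509  0.082     ] 32.6395705755226
green [ 0.53105777 -0.20544281  0.082     ] 173.83084581983232
blue [ 0.5282258  -0.27359883  0.082     ] -79.89051207477593
block [0.40801907 0.29609304 0.023     ] pin top [0.40955378 0.29014789 0.102     ]
t 0.15 yaw 0.371 j1 -1.34 pos [ 0.1902 -0.489   0.2309] | az -12.98 (tilt -0.01 -0.00) | shift [23.1  19.8   5.54] Fz -0.2 w 1.00 g 0
```

play_rows(
  series="0 0 0 0 0 -1 0;0 0 0 0 0 -1 0;0 0 0 0 0 -1 0;0 0 0 0 0 -1 0;0 0 0 0 0 -1 0;0 0 0 0 0 -1 0;0 0 0 0 0 -1 0;0 0 0 0 0 -1 0;0 0 0 0 0 -1 0;0 0 0 0 0 -1 0;0 0 0 0 0 -1 0;0 0 0 0 0 -1 0",
  newtons=40,
)

```text
time_s: 1.15
position: [0.1902, -0.4891, 0.2311]
eef_rot: [[-0.062, 0.998, -0.0], [0.998, 0.062, 0.001], [0.001, -0.0, -1.0]]
wrist_force: [-0.1, 0.1, -0.1]
width: 1.001
gripper_force: 0.0
```

play_rows(
  series="1 1 0 0 0 -1 0;1 1 0 0 0 -0.65 0;1 1 0 0 0 0 0;1 1 0 0 0 0 0;1 1 0 0 0 0 0;1 1 0 0 0 0 0;1 1 0 0 0 0 0;1 1 0 0 0 0 0;1 1 0 0 0 0 0;1 1 0 0 0 0 0;1 1 0 0 0 0 0;1 1 0 0 0 0 0",
)

```text
time_s: 2.15
position: [0.3753, -0.2037, 0.2312]
eef_rot: [[-0.227, 0.974, -0.0], [0.974, 0.227, 0.0], [0.0, -0.0, -1.0]]
wrist_force: [1.0, -1.5, 0.6]
width: 0.999
gripper_force: 0.0
```

play_rows(
  series="1 1 0 0 0 0 0;1 1 0 0 0 0 0;1 1 0 0 0 0 0;1 1 0 0 0 0 0;1 1 0 0 0 0 0;1 1 0 0 0 0 0;1 1 0 0 0 0 0;1 1 0 0 0 0 0;0 0 0 0 0 0 0;0 0 0 0 0 0 0;0 0 0 0 0 0 0",
)

```text
time_s: 3.07
position: [0.4939, -0.0129, 0.231]
eef_rot: [[-0.228, 0.974, -0.001], [0.974, 0.228, -0.0], [0.0, -0.001, -1.0]]
wrist_force: [-0.4, -0.4, -0.2]
width: 1.002
gripper_force: 0.0
```

```bash
python3 - <<'E'
from h import *
go(.506,.034,.02,1.80)
snap('wrist','w1')
for p in ((.505,.036,.012),(.5107,.065,.003)): print(proj('w1',p))
E
```

```text
t 3.07 yaw 1.801 j1 -0.17 pos [ 0.4939 -0.0129  0.231 ] | az 0.01 (tilt -0.01 -0.00) | shift [ 2.15  1.12 10.55] Fz -0.2 w 1.00 g 0
[271.56877767 130.79240126]
[281.37821597 107.99549365]
```

View pics/w1.png

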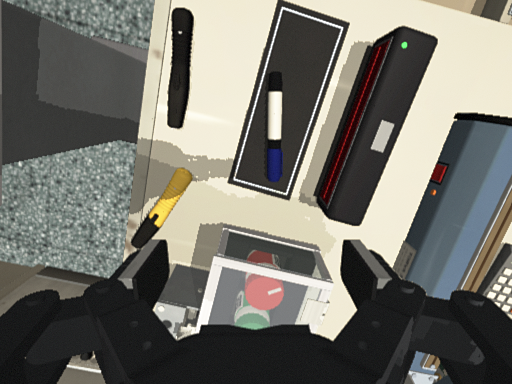

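Marker in view from (275,72) to (274,180); mat corners near (279,1), (349,23), (291,198), (229,181).

```bash
python3 - <<'E'
from h import *
a=ray('w1',275,72,.013);b=ray('w1',274,180,.013);print((a+b)/2,np.linalg.norm(a-b),np.arctan2(*(a-b)[[1,0]]))
m=[ray('w1',*q,.003) for q in ((279,0),(349,23),(291,199),(229,182))];print(np.array(m),np.mean(m,0))
e=m[0]-m[3]+m[1]-m[2];print('yaw',np.arctan2(-e[0],e[1]))
c=(a+b)/2; go(c[0],c[1],.016,np.arctan2(*(a-b)[[1,0]]))
E
```

```text
[0.50776513 0.03932734 0.013     ] 0.12869640944884753 1.8102025313327812
[[ 0.47869817  0.17702712  0.003     ]
 [ 0.56245681  0.17300215  0.003     ]
 [ 0.55287588 -0.04547757  0.003     ]
 [ 0.4670838  -0.04148403  0.003     ]] [0.51527866 0.06576692 0.003     ]
yaw -0.048464864676717734
t 3.12 yaw 1.800 j1 -0.17 pos [ 0.4938 -0.0133  0.2311] | az -0.10 (tilt -0.01 0.00) | shift [ 2.39  1.3  10.76] Fz -0.4 w 1.00 g 0
```

play_rows(
  series="1 0.65 1 0 0 -0.1 0;1 0.65 1 0 0 0 0;0.4 0 1 0 0 0 0;0 0 1 0 0 0 0;0 0 1 0 0 0 0;0 0 1 0 0 0 60;0 0 1 0 0 0 60;0 0 1 0 0 0 60;0 0 1 0 0 0 60;0 0 1 0 0 0 60;0 0 1 0 0 0 60;0 0 0.25 0 0 0 60",
)

```text
time_s: 4.12
position: [0.5063, 0.0389, 0.004]
eef_rot: [[-0.236, 0.972, -0.004], [0.972, 0.236, 0.0], [0.001, -0.004, -1.0]]
wrist_force: [-0.6, -0.6, 0.3]
width: 0.763
gripper_force: 0.0
```

play_rows(
  series="0 0 0 0 0 0 60;0 0 0 0 0 0 255;0 0 0 0 0 0 255;0 0 0 0 0 0 255;0 0 0 0 0 0 255;0 0 0 0 0 0 255;0 0 0 0 0 0 255;0 0 0 0 0 0 255;0 0 0 0 0 0 255;0 0 0 0 0 0 255",
)

```text
time_s: 4.95
position: [0.5092, 0.0398, 0.0074]
eef_rot: [[-0.238, 0.971, 0.002], [0.971, 0.238, -0.0], [-0.001, 0.002, -1.0]]
wrist_force: [-0.8, -0.3, 6.5]
width: 0.202
gripper_force: 39.6
```

play_rows(
  series="0 0 -1 0 0 0 255;0 0 -1 0 0 0 255;0 0 -1 0 0 0 255;0 0 -1 0 0 0 255;0 0 -1 0 0 0 255;0 0 -1 0 0 0 255;0 0 0 0 0 0 255;0 0 0 0 0 0 255",
)

```text
time_s: 5.62
position: [0.5094, 0.0399, 0.1276]
eef_rot: [[-0.238, 0.971, 0.003], [0.971, 0.238, -0.0], [-0.001, 0.003, -1.0]]
wrist_force: [-0.8, 1.1, -1.2]
width: 0.2
gripper_force: 39.3
```

```bash
python3 - <<'E'
from h import *
for z in (.13,0.0): go(.622,.27,z,3.14)
for p in ((.719,.339),(.715,.215),(.53,.344),(.526,.214)): print(p)
E
```

```text
t 5.62 yaw 1.811 j1 -0.07 pos [0.5094 0.0399 0.1276] | az -12.69 (tilt 0.03 0.01) | shift [-5.61 11.51 -0.12] Fz -1.2 w 0.20 g 39
t 5.62 yaw 1.811 j1 -0.07 pos [0.5094 0.0399 0.1276] | az -12.69 (tilt 0.03 0.01) | shift [-5.61 11.51  6.38] Fz -1.2 w 0.20 g 39
(0.719, 0.339)
(0.715, 0.215)
(0.53, 0.344)
(0.526, 0.214)
```

play_rows(
  series="0 0 0 0 0 -1 255;0 0 0 0 0 -1 255;0 0 0 0 0 -1 255;0 0 0 0 0 -1 255;0 0 0 0 0 -1 255;0 0 0 0 0 -1 255;0 0 0 0 0 -1 255;0 0 0 0 0 -1 255;0 0 0 0 0 -1 255;0 0 0 0 0 -1 255;0 0 0 0 0 -1 255;0 0 0 0 0 -1 255",
)

```text
time_s: 6.62
position: [0.5076, 0.04, 0.1253]
eef_rot: [[-0.998, 0.069, -0.002], [0.069, 0.998, 0.0], [0.002, -0.0, -1.0]]
wrist_force: [-0.4, 0.0, -0.9]
width: 0.205
gripper_force: 39.3
```

play_rows(
  series="0 0 0 0 0 -0.7 255;-0.5 1 0 0 0 0 255;-0.5 1 0 0 0 0 255;-0.5 1 0 0 0 0 255;-0.5 1 0 0 0 0 255;-0.5 1 0 0 0 0 255;-0.5 1 0 0 0 0 255;-0.5 1 0 0 0 0 255;-0.5 1 0 0 0 0 255;-0.5 1 0 0 0 0 255;-0.5 1 0 0 0 0 255;-0.6 1 0 0 0 0 255",
)

```text
time_s: 7.62
position: [0.62, 0.2607, 0.1249]
eef_rot: [[-1.0, 0.001, -0.002], [0.001, 1.0, -0.001], [0.002, -0.001, -1.0]]
wrist_force: [0.6, 0.8, -0.2]
width: 0.199
gripper_force: 39.3
```

play_rows(
  series="0 0 0 0 0 0 255;0 0 0 0 0 0 255;0 0 0 0 0 0 255",
)

```text
time_s: 7.87
position: [0.6197, 0.2592, 0.1252]
eef_rot: [[-1.0, 0.001, -0.002], [0.001, 1.0, -0.001], [0.002, -0.001, -1.0]]
wrist_force: [0.1, 0.3, -0.6]
width: 0.202
gripper_force: 39.3
```

```bash
python3 - <<'E'
from h import *
go(.622,.262,-.037,3.14)
snap('wrist','w2')
E
```

```text
t 7.87 yaw 3.141 j1 0.29 pos [0.6197 0.2592 0.1252] | az 0.01 (tilt -0.01 -0.02) | shift [-0.11  0.14  8.11] Fz -0.6 w 0.20 g 39
```

View pics/w2.png

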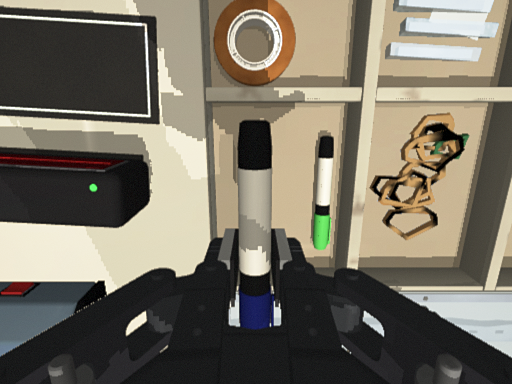

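The marker is held over the right bin (bin walls at image columns 212–340, highlighter at column 322). I'll lower it and release.

play_rows(
  series="0 0 1 0 0 0 255;0 0 1 0 0 0 255;0 0 1 0 0 0 255;0 0 1 0 0 0 255;0 0 1 0 0 0 255;0 0 1 0 0 0 255;0 0 1 0 0 0 255;0 0 0.7 0 0 0 255;0 0 0.3 0 0 0 255;0 0 0 0 0 0 255;0 0 0 0 0 0 150;0 0 0 0 0 0 150",
)

```text
time_s: 8.92
position: [0.6214, 0.2597, -0.0324]
eef_rot: [[-1.0, 0.001, 0.002], [0.001, 1.0, 0.0], [-0.002, 0.0, -1.0]]
wrist_force: [0.1, 0.4, 0.2]
width: 0.412
gripper_force: 0.0
```

play_rows(
  series="0 0 0 0 0 0 150;0 0 0 0 0 0 150;0 0 0 0 0 0 150;0 0 -1 0 0 0 150;0 0 -1 0 0 0 150;0 0 -1 0 0 0 150;0 0 -1 0 0 0 150;0 0 -1 0 0 0 100;0 0 -1 0 0 0 100;0 0 -1 0 0 0 100;0 0 -1 0 0 0 100;0 0 -1 0 0 0 100",
)

```text
time_s: 9.92
position: [0.6205, 0.2598, 0.1477]
eef_rot: [[-1.0, 0.001, 0.0], [0.001, 1.0, 0.0], [-0.0, 0.0, -1.0]]
wrist_force: [0.8, -0.3, -0.1]
width: 0.613
gripper_force: 0.0
```

play_rows(
  series="0 0 -1 0 0 0 100;0 0 -1 0 0 0 100;0.5 0 -1 0 0 0 100;1 0 0 0 0 0 100;1 0 0 0 0 0 100;1 0 0 0 0 0 100;1 0 0 0 0 0 100;0 0 0 0 0 0 100;0 0 0 0 0 0 100",
)

```text
time_s: 10.67
position: [0.5301, 0.2601, 0.207]
eef_rot: [[-1.0, 0.0, 0.001], [0.0, 1.0, 0.0], [-0.001, 0.0, -1.0]]
wrist_force: [-0.1, -0.3, 0.1]
width: 0.608
gripper_force: 0.0
```

```bash
python3 - <<'E'
from h import *
go(.408,.293,.06,3.14)
snap('wrist','w3')
for p in ((.408,.293,.102),(.408,.293,.023)): print(proj('w3',p))
E
```

```text
t 10.67 yaw 3.141 j1 0.33 pos [0.5301 0.2601 0.207 ] | az 0.01 (tilt 0.00 0.01) | shift [6.11 1.64 7.35] Fz 0.1 w 0.61 g 0
[296.96430734  37.95975261]
[286.17394174  56.24424987]
```

View pics/w3.png

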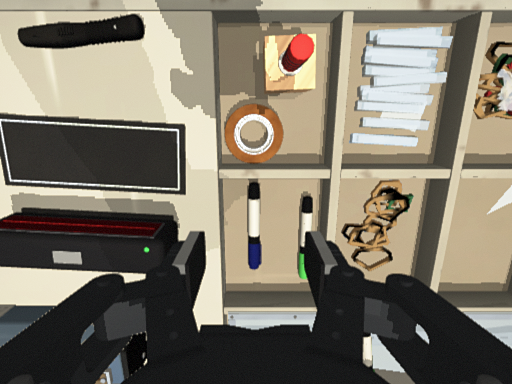

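The marker lies in the pen bin at (254,225). The pin's handle top is at about (302,46) and the block top spans (266,36) to (316,90).

```bash
python3 - <<'E'
from h import *
a=ray('w3',302,46,.102);b=ray('w3',290.5,63,.023);print(a,b)
go(a[0],a[1],.15,3.1416)
E
```

```text
[0.41366496 0.29715871 0.102     ] [0.41446321 0.29770781 0.023     ]
t 10.72 yaw 3.141 j1 0.33 pos [0.531  0.26   0.2069] | az -0.01 (tilt 0.00 0.01) | shift [5.87 1.86 2.85] Fz -0.1 w 0.61 g 0
```

play_rows(
  series="1 0.3 0 0 0 0 100;1 0.3 0 0 0 0 100;1 0.3 0 0 0 0 100;1 0.3 0 0 0 0 100;1 0.3 0 0 0 0 100;0.87 0.36 0 0 0 0 100;0 0 0 0 0 0 100;0 0 0 0 0 0 100;0 0 1 0 0 0 100;0 0 1 0 0 0 100;0 0 1 0 0 0 100;0 0 0 0 0 0 100",
)

```text
time_s: 11.72
position: [0.4128, 0.296, 0.1431]
eef_rot: [[-1.0, 0.002, -0.004], [0.002, 1.0, -0.002], [0.004, -0.002, -1.0]]
wrist_force: [-1.1, 0.1, -0.3]
width: 0.608
gripper_force: 0.0
```

```bash
python3 - <<'E'
from h import *
go(.4139,.2974,.051,3.1416)
E
```

```text
t 11.72 yaw 3.140 j1 0.48 pos [0.4128 0.296  0.1431] | az -0.02 (tilt -0.02 -0.04) | shift [-0.06  0.07  4.61] Fz -0.3 w 0.61 g 0
```

play_rows(
  series="0 0 1 0 0 0 100;0 0 1 0 0 0 100;0 0 1 0 0 0 100;0 0 1 0 0 0 100;0 0 0.6 0 0 0 100;0 0 0 0 0 0 100;0 0 0 0 0 0 255;0 0 0 0 0 0 255;0 0 0 0 0 0 255;0 0 0 0 0 0 255;0 0 0 0 0 0 255;0 0 0 0 0 0 255",
  newtons=70,
)

```text
time_s: 12.72
position: [0.4145, 0.2977, 0.0557]
eef_rot: [[-1.0, 0.001, 0.003], [0.001, 1.0, 0.001], [-0.003, 0.001, -1.0]]
wrist_force: [0.1, -1.1, 6.8]
width: 0.217
gripper_force: 68.1
```

play_rows(
  series="0 0 0 0 0 0 255;0 0 0 0 0 0 255;0 0 0 0 0 0 255;0 0 0 0 0 0 255;0 0 -1 0 0 0 255;0 0 -1 0 0 0 255;0 0 -1 0 0 0 255;0 0 -1 0 0 0 255;0 0 -1 0 0 0 255;0 0 0 0 0 0 255;0 0 0 0 0 0 255",
)

```text
time_s: 13.63
position: [0.4141, 0.2976, 0.1555]
eef_rot: [[-1.0, 0.001, 0.003], [0.001, 1.0, 0.001], [-0.003, 0.001, -1.0]]
wrist_force: [-0.8, 0.4, -0.7]
width: 0.214
gripper_force: 68.3
```

```bash
python3 - <<'E'
from h import *
go(.43,-.205,.22,3.1416)
E
```

```text
t 13.63 yaw 3.141 j1 0.48 pos [0.4141 0.2976 0.1555] | az -0.01 (tilt 0.01 0.02) | shift [ -0.8  -25.13  -3.22] Fz -0.7 w 0.21 g 68
```

play_rows(
  series="0 0 -1 0 0 0 255;0 -1 -1 0 0 0 255;0 -1 -1 0 0 0 255;0 -1 -1 0 0 0 255;0 -1 0 0 0 0 255;0 -1 0 0 0 0 255;0 -1 0 0 0 0 255;0 -1 0 0 0 0 255;0 -1 0 0 0 0 255;0 -1 0 0 0 0 255;0 -1 0 0 0 0 255;0 -1 0 0 0 0 255",
)

```text
time_s: 14.63
position: [0.4123, 0.0762, 0.2333]
eef_rot: [[-1.0, 0.001, -0.002], [0.001, 1.0, 0.0], [0.002, 0.0, -1.0]]
wrist_force: [0.4, -0.5, -0.3]
width: 0.214
gripper_force: 68.4
```

play_rows(
  series="0 -1 0 0 0 0 255;0 -1 0 0 0 0 255;0 -1 0 0 0 0 255;0 -1 0 0 0 0 255;0 -1 0 0 0 0 255;0 -1 0 0 0 0 255;0 -1 0 0 0 0 255;0 -1 0 0 0 0 255;0 -1 0 0 0 0 255;0 -1 0 0 0 0 255;0 -1 0 0 0 0 255;0 -1 0 0 0 0 255",
)

```text
time_s: 15.63
position: [0.4121, -0.1635, 0.2333]
eef_rot: [[-1.0, 0.001, -0.001], [0.001, 1.0, 0.001], [0.001, 0.001, -1.0]]
wrist_force: [-0.1, 1.0, -0.9]
width: 0.214
gripper_force: 68.4
```

play_rows(
  series="-0.8 -1 0 0 0 0 255;0 -1 0 0 0 0 255;0 0 0 0 0 0 255;0 0 0 0 0 0 255;0 0 0 0 0 0 255",
)

```text
time_s: 16.05
position: [0.4281, -0.2021, 0.2335]
eef_rot: [[-1.0, 0.001, -0.001], [0.001, 1.0, 0.001], [0.001, 0.001, -1.0]]
wrist_force: [0.2, 0.6, -0.5]
width: 0.214
gripper_force: 68.5
```

```bash
python3 - <<'E'
from h import *
go(.43,-.205,.22,3.1416)
snap('wrist','w4'); p=manip.observe()['position']
print(proj('w4',(p[0],p[1],p[2]-.092)),proj('w4',(.43,-.205,.088)))
E
```

```text
t 16.05 yaw 3.140 j1 -0.60 pos [ 0.4281 -0.2021  0.2335] | az -0.01 (tilt 0.01 -0.01) | shift [-0.1  -0.14  0.67] Fz -0.5 w 0.21 g 68
[254.59235813 194.4736051 ] [251.52237121 181.6491928 ]
```

View pics/w4.png

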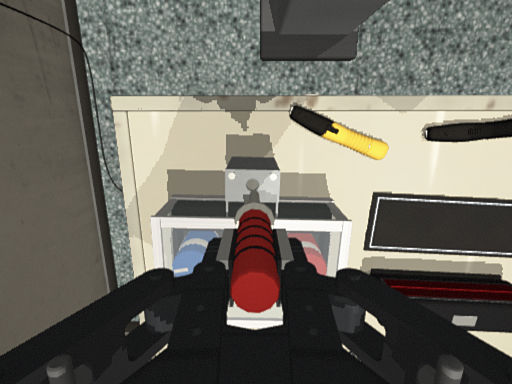

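The pin is held, with its tip near (252,190); the latch cover spans (226,165) to (278,205). I'll enlarge that area.

```bash
python3 - <<'E'
from h import *
crop('w4',215,150,290,230,7,'c4')
E
```

```text
(no output)
```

View pics/c4.png

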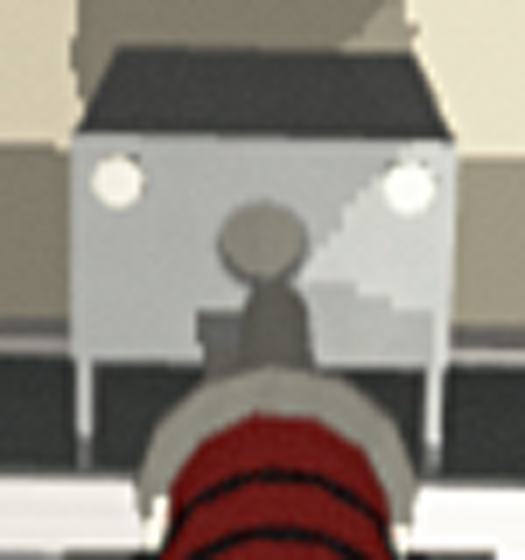

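```bash
python3 - <<'E'
from h import *
h=ray('w4',252,183.9,.088);t=ray('w4',254,193.6,.1415);print(h,t)
s=manip.observe();p=np.array(s['position'])
d=h-t;print(d); go(p[0]+d[0],p[1]+d[1],.2,3.1416)
E
```

```text
[ 0.43238142 -0.20451752  0.088     ] [ 0.42752262 -0.20246282  0.1415    ]
[ 0.0048588 -0.0020547 -0.0535   ]
t 16.10 yaw 3.141 j1 -0.60 pos [ 0.4282 -0.202   0.2338] | az -0.01 (tilt 0.01 -0.01) | shift [-0.24 -0.1   1.69] Fz -1.0 w 0.22 g 68
```

play_rows(
  series="-0.23 -0.11 0 0 0 0 255;0 0 1 0 0 0 255;0 0 1 0 0 0 255;0 0 0.2 0 0 0 255;0 0 0 0 0 0 255;0 0 0 0 0 0 255",
)

```text
time_s: 16.6
position: [0.4336, -0.2048, 0.1909]
eef_rot: [[-1.0, 0.0, 0.0], [0.0, 1.0, -0.0], [-0.0, -0.0, -1.0]]
wrist_force: [1.0, -1.1, -0.2]
width: 0.213
gripper_force: 68.5
```

```bash
python3 - <<'E'
from h import *
go(.4324,-.2045,.15,3.1416)
snap('wrist','w5'); p=manip.observe()['position']
print(proj('w5',(p[0],p[1],p[2]-.092)),proj('w5',(.4324,-.2045,.088)))
crop('w5',215,150,290,230,7,'c5')
E
```

```text
t 16.60 yaw 3.141 j1 -0.59 pos [ 0.4336 -0.2048  0.1909] | az -0.00 (tilt -0.00 0.00) | shift [0.06 0.02 2.05] Fz -0.2 w 0.21 g 68
[254.19376496 194.53401576] [254.92652117 189.33225608]
```

View pics/c5.png

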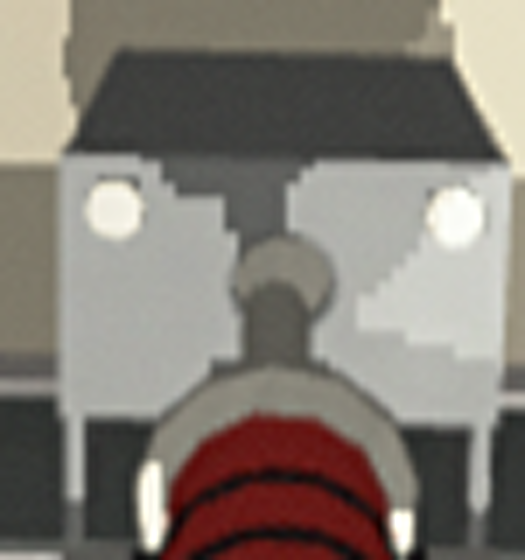

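```bash
python3 - <<'E'
from h import *
h=ray('w5',255.1,190.0,.088);t=ray('w5',254.1,193.8,.0989);print(h,t,(h-t)/.02)
E
```

```text
[ 0.43301083 -0.20434673  0.088     ] [ 0.43336897 -0.20522098  0.0989    ] [-0.01790718  0.04371275 -0.545     ]
```

play_rows(
  series="0.01 0.04 0.5 0 0 0 255;0 0 0.5 0 0 0 255;0 0 0.3 0 0 0 255;0 0 0 0 0 0 255;0 0 0 0 0 0 255",
)

```text
time_s: 17.07
position: [0.4333, -0.2043, 0.1648]
eef_rot: [[-1.0, 0.001, 0.0], [0.001, 1.0, -0.0], [-0.0, -0.0, -1.0]]
wrist_force: [0.9, -0.2, 0.1]
width: 0.214
gripper_force: 68.5
```

play_rows(
  series="0 0 0.3 0 0 0 255;0 0 0.3 0 0 0 255;0 0 0.2 0 0 0 255;0 0 0.1 0 0 0 255;0 0 0 0 0 0 255;0 0 0 0 0 0 255",
)

```text
time_s: 17.57
position: [0.4329, -0.2047, 0.1472]
eef_rot: [[-1.0, 0.001, -0.0], [0.001, 1.0, -0.001], [0.0, -0.001, -1.0]]
wrist_force: [-5.4, 0.7, 16.0]
width: 0.215
gripper_force: 70.5
```

```bash
python3 - <<'E'
from h import *
go(.4336,-.2045,.30,3.1416); print(manip.observe()['wrist_force'])
E
```

```text
t 17.57 yaw 3.140 j1 -0.59 pos [ 0.4329 -0.2047  0.1472] | az -0.01 (tilt -0.01 -0.00) | shift [-0.03  0.01 -7.64] Fz 16.0 w 0.21 g 70
[-5.40794409  0.73789484 16.02741979]
```

play_rows(
  series="0 0 0 0 0 0 255;0 0 0 0 0 0 255;0 0 0 0 0 0 255;0 0 0 0 0 0 255;0 0 0 0 0 0 255;0 0 0 0 0 0 255;0 0 0 0 0 0 255;0 0 0 0 0 0 255",
)

```text
time_s: 18.23
position: [0.4329, -0.2047, 0.1472]
eef_rot: [[-1.0, 0.001, -0.0], [0.001, 1.0, -0.001], [0.0, -0.001, -1.0]]
wrist_force: [-5.5, 0.4, 15.5]
width: 0.217
gripper_force: 70.5
```

```bash
python3 - <<'E'
from h import *
snap('scene','s2'); crop('s2',170,80,370,230,4,'cs2')
E
```

View pics/cs2.png

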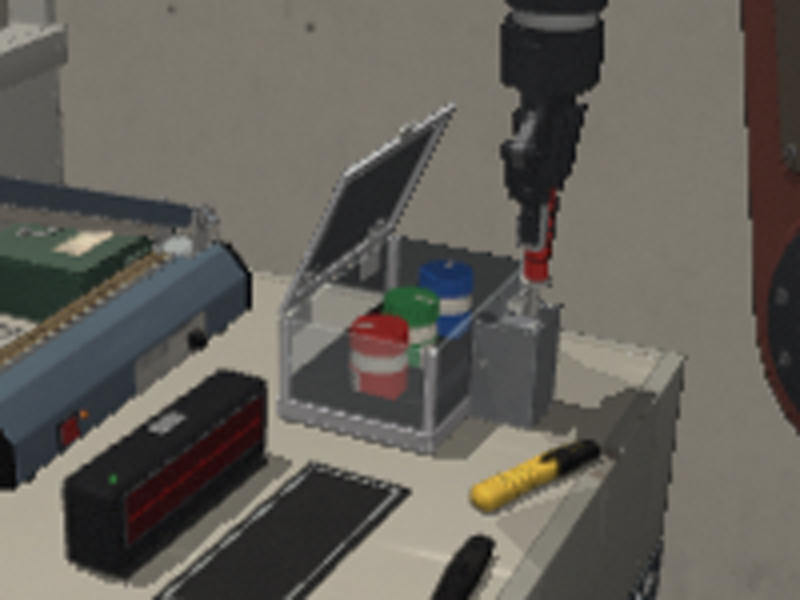

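The lid is swinging open. I'll return the pin to its block.

play_rows(
  series="0 0 -0.5 0 0 0 255;0 0 -1 0 0 0 255;0 0 -1 0 0 0 255;0 0 -1 0 0 0 255;0 0 -1 0 0 0 255;0.94 1 0 0 0 0 255;0 1 0 0 0 0 255;0 1 0 0 0 0 255;0 1 0 0 0 0 255;0 1 0 0 0 0 255;0 1 0 0 0 0 255;0 1 0 0 0 0 255",
)

```text
time_s: 19.28
position: [0.4143, -0.0632, 0.236]
eef_rot: [[-1.0, 0.001, -0.0], [0.001, 1.0, 0.0], [0.0, 0.0, -1.0]]
wrist_force: [0.6, 0.6, -0.4]
width: 0.218
gripper_force: 68.4
```

play_rows(
  series="0 1 0 0 0 0 255;0 1 0 0 0 0 255;0 1 0 0 0 0 255;0 1 0 0 0 0 255;0 1 0 0 0 0 255;0 1 0 0 0 0 255;0 1 0 0 0 0 255;0 1 0 0 0 0 255;0 1 0 0 0 0 255;0 1 0 0 0 0 255;0 1 0 0 0 0 255;0 1 0 0 0 0 255",
)

```text
time_s: 20.28
position: [0.4145, 0.1769, 0.236]
eef_rot: [[-1.0, 0.001, -0.0], [0.001, 1.0, 0.0], [0.0, 0.0, -1.0]]
wrist_force: [1.1, -0.6, -0.8]
width: 0.216
gripper_force: 68.4
```

play_rows(
  series="0 1 0 0 0 0 255;0 1 0 0 0 0 255;0 1 0 0 0 0 255;0 1 0 0 0 0 255;0 1 1 0 0 0 255;0 1 1 0 0 0 255;0 0.1 1 0 0 0 255;0 0 0 0 0 0 255;0 0 0 0 0 0 255;0 0 0 0 0 0 255",
)

```text
time_s: 21.12
position: [0.4152, 0.2975, 0.1771]
eef_rot: [[-1.0, 0.001, 0.0], [0.001, 1.0, 0.0], [-0.0, 0.0, -1.0]]
wrist_force: [0.7, 0.4, -0.2]
width: 0.215
gripper_force: 68.5
```

```bash
python3 - <<'E'
from h import *
go(.4142,.2977,.0555,3.1416)
snap('wrist','w6'); p=manip.observe()['position']
print(proj('w6',(p[0],p[1],p[2]-.092)),proj('w6',(.4145,.2977,.023)))
crop('w6',215,150,315,230,7,'c6')
E
```

```text
t 21.12 yaw 3.140 j1 0.48 pos [0.4152 0.2975 0.1771] | az -0.01 (tilt 0.00 0.00) | shift [0.05 0.01 6.08] Fz -0.2 w 0.22 g 68
[254.61727041 194.61028057] [254.63737181 177.09620202]
```

View pics/c6.png

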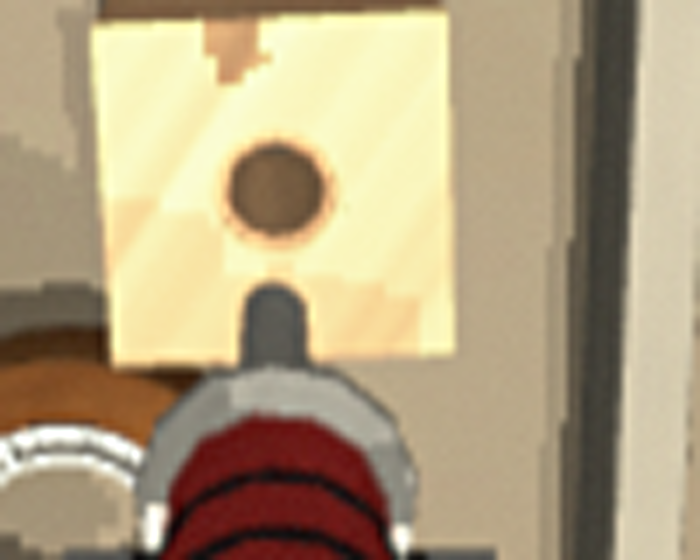

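Hole and pin line up: hole at (254,177), against a prediction of (254.6,177.1).

play_rows(
  series="0.04 0 1 0 0 0 255;0 0 1 0 0 0 255;0 0 1 0 0 0 255;0 0 1 0 0 0 255;0 0 1 0 0 0 255;0 0 0.7 0 0 0 255;0 0 0.15 0 0 0 255;0 0 0 0 0 0 255;0 0 0 0 0 0 255;0 0 0 0 0 0 160;0 0 0 0 0 0 160;0 0 0 0 0 0 120",
)

```text
time_s: 22.17
position: [0.4147, 0.2981, 0.0602]
eef_rot: [[-1.0, 0.001, 0.001], [0.001, 1.0, 0.001], [-0.001, 0.001, -1.0]]
wrist_force: [-0.4, -0.4, 0.3]
width: 0.499
gripper_force: 0.0
```

play_rows(
  series="0 0 0 0 0 0 120;0 0 0 0 0 0 100;0 0 0 0 0 0 80;0 0 -1 0 0 0 80;0 0 -1 0 0 0 80;0 0 -1 0 0 0 80;0 0 -1 0 0 0 80;0 0 -1 0 0 0 80;0 0 -1 0 0 0 80;0 0 -1 0 0 0 80;0 0 -1 0 0 0 80;0 0 -1 0 0 0 80",
)

```text
time_s: 23.17
position: [0.4138, 0.2977, 0.2403]
eef_rot: [[-1.0, 0.001, -0.0], [0.001, 1.0, -0.0], [0.0, -0.0, -1.0]]
wrist_force: [0.6, 0.6, -0.1]
width: 0.687
gripper_force: 0.0
```

```bash
python3 - <<'E'
from h import *
# jars: view from above case, tool yaw +-pi/2
for y in (1.5708,): go(.53,-.205,.23,y)
c=manip.observe(); print(c['joint_pos'])
E
```

```text
t 23.17 yaw 3.141 j1 0.48 pos [0.4138 0.2977 0.2403] | az 14.99 (tilt -0.00 -0.00) | shift [-25.14   5.81   0.52] Fz -0.1 w 0.69 g 0
[ 4.80122363e-01  2.56846799e-01 -1.75598417e-01  1.13839971e+00
 -2.51150476e-06  4.81073692e-01]
```

play_rows(
  series="0 0 0 0 0 1 60;0 0 0 0 0 1 60;0 0 0 0 0 1 60;0 0 0 0 0 1 60;0 0 0 0 0 1 60;0 0 0 0 0 1 60;0 0 0 0 0 1 60;0 0 0 0 0 1 60;0 0 0 0 0 1 60;0 0 0 0 0 1 60;0 0 0 0 0 1 60;0 0 0 0 0 1 60",
)

```text
time_s: 24.17
position: [0.4139, 0.2977, 0.2393]
eef_rot: [[-0.303, 0.953, -0.0], [0.953, 0.303, -0.0], [-0.0, -0.0, -1.0]]
wrist_force: [0.3, -0.3, -0.4]
width: 0.762
gripper_force: 0.0
```

play_rows(
  series="0 0 0 0 0 1 60;0 0 0 0 0 1 60;0 0 0 0 0 1 60;-1 0 0 0 0 0.3 60;-1 0 0 0 0 0 60;-1 0 0 0 0 0 60;-1 0 0 0 0 0 60;-1 0 0 0 0 0 60;-1 0 0 0 0 0 60;-1 0 0 0 0 0 60;-1 0 0 0 0 0 60;-1 0 0 0 0 0 60",
)

```text
time_s: 25.17
position: [0.4086, 0.117, 0.2393]
eef_rot: [[0.032, 0.999, 0.0], [0.999, -0.032, -0.0], [-0.0, 0.0, -1.0]]
wrist_force: [0.2, -0.4, -0.1]
width: 0.763
gripper_force: 0.0
```

play_rows(
  series="-1 0 0 0 0 0 60;-1 0 0 0 0 0 60;-1 0 0 0 0 0 60;-1 0 0 0 0 0 60;-1 0 0 0 0 0 60;-1 0 0 0 0 0 60;-1 0.5 0 0 0 0 60;-1 0.5 0 0 0 0 60;-1 0.5 0 0 0 0 60;-1 0.5 0 0 0 0 60;-1 0.5 0 0 0 0 60;-1 0.5 0 0 0 0 60",
)

```text
time_s: 26.17
position: [0.4613, -0.125, 0.2393]
eef_rot: [[0.032, 0.999, 0.0], [0.999, -0.032, 0.0], [0.0, 0.0, -1.0]]
wrist_force: [0.6, -0.2, -0.5]
width: 0.764
gripper_force: 0.0
```

play_rows(
  series="-1 0.5 0 0 0 0 60;-1 0.5 0 0 0 0 60;-1 0.5 0 0 0 0 60;-1 0.5 0 0 0 0 60;-1 0.5 0 0 0 0 60;-1 0.5 0 0 0 0 60;0 0 0 0 0 0 60;0 0 0 0 0 0 60;0 0 0 0 0 0 60",
)

```text
time_s: 26.92
position: [0.5167, -0.2453, 0.2391]
eef_rot: [[0.032, 0.999, -0.001], [0.999, -0.032, 0.001], [0.001, -0.001, -1.0]]
wrist_force: [-0.4, 0.2, -0.3]
width: 0.765
gripper_force: 0.0
```

```bash
python3 - <<'E'
from h import *
go(.53,-.26,.23,1.54)
snap('wrist','w7')
E
```

```text
t 26.92 yaw 1.538 j1 -0.57 pos [ 0.5167 -0.2453  0.2391] | az -0.02 (tilt -0.01 -0.01) | shift [-0.72  0.69  0.45] Fz -0.3 w 0.76 g 0
```

View pics/w7.png

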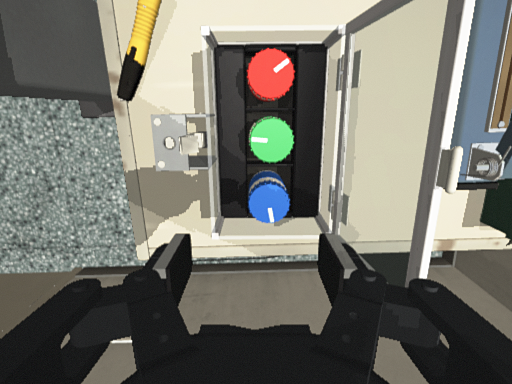

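The lid is fully open, with caps at red (271,75), green (272,139) and blue (269,200), all ticks clear. I'll measure caps and ticks by colour.

```bash
cat >> h.py <<'E'
def jars(f,guess,z=.082,rad=23):
    im=cv2.imread('pics/'+f+'.png').astype(int); out={}
    B,G,Rr=im[...,0],im[...,1],im[...,2]
    M={'red':(Rr>1.5*G)&(Rr>1.5*B)&(Rr>150),'green':(G>1.3*Rr)&(G>1.3*B)&(G>120),'blue':(B>1.4*Rr)&(B>1.25*G)&(B>110)}
    yy,xx=np.mgrid[:384,:512]
    for n,(u,v) in guess.items():
        near=np.hypot(xx-u,yy-v)<rad+8
        m=(M[n]&near).astype(np.uint8); k,lab,stt,_=cv2.connectedComponentsWithStats(m)
        if k<2: print(n,'none');continue
        m=(lab==1+np.argmax(stt[1:,4])).astype(np.uint8)
        (cu,cv),r=cv2.minEnclosingCircle(np.argwhere(m)[:,::-1].astype(np.float32))
        w=(im.min(2)>150)&(np.hypot(xx-cu,yy-cv)<r*.95)
        t=np.argwhere(w).mean(0)[::-1] if w.any() else (cu,cv)
        p=ray(f,cu,cv,z);q=ray(f,t[0],t[1],z)
        print(n,'px %.1f %.1f r %.1f'%(cu,cv,r),p.round(4),'yaw %.1f deg'%np.degrees(np.arctan2(*(q-p)[[1,0]])),'tick px',np.round(t,1),w.sum())
E
python3 - <<'E'
from h import *
jars('w7',{'red':(271,75),'green':(272,139),'blue':(269,200)})
a=ray('w7',204,26,.088);b=ray('w7',212,237,.088);print('case front corners',a,b)
print('hole',ray('w7',169,144,.088))
E
```

```text
red px 270.0 73.5 r 25.8 [ 0.5361 -0.142   0.082 ] yaw 34.4 deg tick px [281.   64.9] 99
green px 270.9 139.1 r 23.3 [ 0.5359 -0.2047  0.082 ] yaw 179.6 deg tick px [259.1 139.4] 88
blue px 268.7 201.7 r 21.4 [ 0.5324 -0.2719  0.082 ] yaw -83.8 deg tick px [270.5 214.5] 61
case front corners [ 0.47646562 -0.10053631  0.088     ] [ 0.46875503 -0.30883115  0.088     ]
hole [ 0.4326922  -0.20569856  0.088     ]
```

```bash
python3 - <<'E'
from h import *
go(.5335,-.272,.046,1.54)
E
```

```text
t 26.97 yaw 1.539 j1 -0.57 pos [ 0.5167 -0.245   0.2392] | az -0.01 (tilt -0.00 -0.01) | shift [-1.32  0.88  9.66] Fz 0.3 w 0.76 g 0
```

play_rows(
  series="-0.66 0.44 0 0 0 0 60;-0.66 0.44 0 0 0 0 60;0 0 1 0 0 0 60;0 0 1 0 0 0 60;0 0 1 0 0 0 60;0 0 1 0 0 0 60;0 0 0 0 0 0 60;0 0 0 0 0 0 60",
)

```text
time_s: 27.63
position: [0.5332, -0.2716, 0.1592]
eef_rot: [[0.032, 1.0, -0.001], [1.0, -0.032, 0.001], [0.001, -0.002, -1.0]]
wrist_force: [-0.2, -0.5, -0.0]
width: 0.765
gripper_force: 0.0
```

play_rows(
  series="0 0 1 0 0 0 60;0 0 1 0 0 0 60;0 0 1 0 0 0 60;0 0 1 0 0 0 60;0 0 1 0 0 0 60;0 0 0.66 0 0 0 60;0 0 0 0 0 0 60;0 0 0 0 0 0 60",
  newtons=50,
)

```text
time_s: 28.3
position: [0.5344, -0.2728, 0.0473]
eef_rot: [[0.032, 0.999, 0.001], [0.999, -0.032, -0.0], [-0.0, 0.001, -1.0]]
wrist_force: [-0.3, -0.7, 0.3]
width: 0.764
gripper_force: 0.0
```

play_rows(
  series="0 0 0 0 0 0 150;0 0 0 0 0 0 255;0 0 0 0 0 0 255;0 0 0 0 0 0 255;0 0 0 0 0 0 255;0 0 0 0 0 0 255",
)

```text
time_s: 28.8
position: [0.5348, -0.2735, 0.0482]
eef_rot: [[0.032, 0.999, 0.002], [0.999, -0.032, -0.002], [-0.002, 0.002, -1.0]]
wrist_force: [-2.0, 0.7, 6.3]
width: 0.524
gripper_force: 50.2
```

play_rows(
  series="0 0 -0.5 0 0 0 255;0 0 -1 0 0 0 255;0 0 -1 0 0 0 255;0 0 -1 0 0 0 255;0 0 -1 0 0 0 255;0 0 -1 0 0 0 255;0 0 -1 0 0 0 255;0 0 -0.5 0 0 0 255;0 0 0 0 0 0 255;0 0 0 0 0 0 255",
)

```text
time_s: 29.63
position: [0.5341, -0.2729, 0.1865]
eef_rot: [[0.032, 0.999, 0.001], [0.999, -0.032, -0.001], [-0.001, 0.001, -1.0]]
wrist_force: [0.1, -0.7, -2.1]
width: 0.526
gripper_force: 51.2
```

```bash
python3 - <<'E'
from h import *
go(.517,.140,.044,1.54+np.radians(83.8)-.05)
E
```

```text
t 29.63 yaw 1.538 j1 -0.59 pos [ 0.5341 -0.2729  0.1865] | az -13.50 (tilt 0.01 0.01) | shift [ 4.72 20.12  7.13] Fz -2.1 w 0.53 g 51
```

play_rows(
  series="1 -0.1 0 0 0 0 255;1 -0.1 0 0 0 0 255;1 -0.1 0 0 0 0 255;1 -0.1 0 0 0 0 255;1 -0.1 0 0 0 0 255;1 -0.1 0 0 0 0 255;1 -0.1 0 0 0 0 255;1 -0.1 0 0 0 0 255;1 -0.1 0 0 0 0 255;1 -0.1 0 0 0 0 255;1 -0.1 0 0 0 0 255;1 -0.1 0 0 0 0 255",
)

```text
time_s: 30.63
position: [0.5165, -0.031, 0.1847]
eef_rot: [[0.032, 0.999, -0.002], [0.999, -0.032, 0.001], [0.0, -0.002, -1.0]]
wrist_force: [0.4, 0.4, -1.1]
width: 0.522
gripper_force: 51.3
```

play_rows(
  series="1 -0.1 0 0 0 0 255;1 -0.1 0 0 0 0 255;1 -0.1 0 0 0 0 255;1 0 0 0 0 0 255;1 0 0 0 0 0 255;1 0 0 0 0 0 255;1 0 0 0 0 0 255;1 0 0 0 0 0 255;0.6 0 0 0 0 0 255;0 0 0 0 0 -1 255;0 0 0 0 0 -1 255;0 0 0 0 0 -1 255",
)

```text
time_s: 31.63
position: [0.5165, 0.14, 0.185]
eef_rot: [[-0.284, 0.959, -0.002], [0.959, 0.284, -0.0], [0.0, -0.002, -1.0]]
wrist_force: [-0.2, -0.7, -0.6]
width: 0.528
gripper_force: 51.2
```

play_rows(
  series="0 0 0 0 0 -1 255;0 0 0 0 0 -1 255;0 0 0 0 0 -1 255;0 0 0 0 0 -1 255;0 0 0 0 0 -1 255;0 0 0 0 0 -1 255;0 0 0 0 0 -1 255;0 0 0 0 0 -1 255;0 0 0 0 0 -1 255;0 0 0 0 0 -1 255;0 0 0 0 0 -0.5 255;0 0 0 0 0 0 255",
)

```text
time_s: 32.63
position: [0.5166, 0.1397, 0.1851]
eef_rot: [[-0.983, 0.186, -0.002], [0.186, 0.983, -0.0], [0.002, -0.001, -1.0]]
wrist_force: [-0.1, -0.8, -1.3]
width: 0.523
gripper_force: 51.2
```

```bash
python3 - <<'E'
from h import *
go(.517,.140,.0455,1.54+np.radians(83.8)-.05)
E
```

```text
t 32.63 yaw 2.954 j1 0.13 pos [0.5166 0.1397 0.1851] | az 0.02 (tilt -0.01 -0.02) | shift [-0.02  0.02  6.98] Fz -1.3 w 0.52 g 51
```

play_rows(
  series="0 0 1 0 0 0 255;0 0 1 0 0 0 255;0 0 1 0 0 0 255;0 0 1 0 0 0 255;0 0 1 0 0 0 255;0 0 1 0 0 0 255;0 0 0.7 0 0 0 255;0 0 0.25 0 0 0 255;0 0 0 0 0 0 255;0 0 0 0 0 0 60;0 0 0 0 0 0 60;0 0 0 0 0 0 60",
)

```text
time_s: 33.63
position: [0.5177, 0.14, 0.0476]
eef_rot: [[-0.982, 0.189, 0.001], [0.189, 0.982, 0.0], [-0.001, 0.0, -1.0]]
wrist_force: [0.3, -1.0, -0.0]
width: 0.769
gripper_force: 0.0
```

play_rows(
  series="0 0 0 0 0 0 60;0 0 0 0 0 0 60;0 0 -1 0 0 0 60;0 0 -1 0 0 0 60;0 0 -1 0 0 0 60;0 0 -1 0 0 0 60;0 0 -1 0 0 0 60;0 0 -1 0 0 0 60;0 0 -1 0 0 1 60;0 0 -1 0 0 1 60;0 0 0 0 0 1 60;0 0 0 0 0 1 60",
)

```text
time_s: 34.63
position: [0.5181, 0.1401, 0.2087]
eef_rot: [[-0.818, 0.576, 0.003], [0.576, 0.818, 0.0], [-0.002, 0.002, -1.0]]
wrist_force: [0.3, -0.6, -1.0]
width: 0.759
gripper_force: 0.0
```

play_rows(
  series="0 0 0 0 0 1 60;0 0 0 0 0 1 60;0 0 0 0 0 1 60;0 0 0 0 0 1 60;0 0 0 0 0 1 60;0 0 0 0 0 1 60;0 0 0 0 0 1 60;0 0 0 0 0 1 60;0 0 0 0 0 1 60;0 0 0 0 0 0.5 60;0 0 0 0 0 0 60",
)

```text
time_s: 35.55
position: [0.5172, 0.14, 0.2072]
eef_rot: [[0.035, 0.999, 0.0], [0.999, -0.035, 0.0], [0.0, 0.0, -1.0]]
wrist_force: [0.5, 0.5, 0.0]
width: 0.766
gripper_force: 0.0
```

```bash
python3 - <<'E'
from h import *
go(.5365,-.205,.239,1.54)
E
```

```text
t 35.55 yaw 1.536 j1 0.13 pos [0.5172 0.14   0.2072] | az -0.04 (tilt 0.00 -0.00) | shift [-17.21   1.5   -1.59] Fz 0.0 w 0.77 g 0
```

play_rows(
  series="-1 0.1 0 0 0 0 60;-1 0.1 0 0 0 0 60;-1 0.1 0 0 0 0 60;-1 0.1 0 0 0 0 60;-1 0.1 0 0 0 0 60;-1 0.1 0 0 0 0 60;-1 0.1 0 0 0 0 60;-1 0.1 0 0 0 0 60;-1 0.1 0 0 0 0 60;-1 0.1 0 0 0 0 60;-1 0.1 0 0 0 0 60;-1 0.1 0 0 0 0 60",
)

```text
time_s: 36.55
position: [0.5334, -0.1017, 0.2072]
eef_rot: [[0.03, 1.0, 0.0], [1.0, -0.03, -0.0], [-0.0, 0.0, -1.0]]
wrist_force: [0.2, 1.0, 0.2]
width: 0.766
gripper_force: 0.0
```

play_rows(
  series="-1 0.1 0 0 0 0 60;-1 0.1 0 0 0 0 60;-1 0.1 0 0 0 0 60;-1 0 0 0 0 0 60;-1 0 0 0 0 0 60;-0.2 0 0 0 0 0 60;0 0 0 0 0 0 60;0 0 0 0 0 0 60",
)

```text
time_s: 37.22
position: [0.5359, -0.2044, 0.2071]
eef_rot: [[0.032, 0.999, -0.0], [0.999, -0.032, 0.001], [0.0, -0.0, -1.0]]
wrist_force: [0.4, 0.4, -0.1]
width: 0.764
gripper_force: 0.0
```

```bash
python3 - <<'E'
from h import *
snap('wrist','w8')
g={n:proj('w8',p) for n,p in (('red',(.536,-.141,.082)),('green',(.536,-.205,.082)))}; print(g)
jars('w8',g); go(.5365,-.205,.046,1.54)
E
```

```text
{'red': array([251.06981772, 117.33401025]), 'green': array([253.39029229, 186.29808706])}
red px 251.5 118.0 r 26.7 [ 0.5364 -0.1416  0.082 ] yaw 32.5 deg tick px [262.8 110. ] 106
green px 254.2 184.2 r 24.8 [ 0.5369 -0.2029  0.082 ] yaw -178.3 deg tick px [242.5 184.9] 99
t 37.27 yaw 1.540 j1 -0.49 pos [ 0.536  -0.204   0.2071] | az -0.00 (tilt -0.00 -0.00) | shift [-0.05  0.03  8.06] Fz -0.1 w 0.76 g 0
```

play_rows(
  series="0 0 1 0 0 0 60;0 0 1 0 0 0 60;0 0 1 0 0 0 60;0 0 1 0 0 0 60;0 0 1 0 0 0 60;0 0 1 0 0 0 60;0 0 1 0 0 0 60;0 0 0.7 0 0 0 60;0 0 0.3 0 0 0 60;0 0 0 0 0 0 60;0 0 0 0 0 0 150;0 0 0 0 0 0 255",
)

```text
time_s: 38.27
position: [0.5367, -0.2048, 0.0483]
eef_rot: [[0.032, 0.999, 0.001], [0.999, -0.032, -0.001], [-0.001, 0.001, -1.0]]
wrist_force: [-2.1, 1.3, 3.1]
width: 0.527
gripper_force: 50.4
```

play_rows(
  series="0 0 0 0 0 0 255;0 0 0 0 0 0 255;0 0 0 0 0 0 255;0 0 0 0 0 0 255;0 0 -0.5 0 0 0 255;0 0 -1 0 0 0 255;0 0 -1 0 0 0 255;0 0 -1 0 0 0 255;0 0 -1 0 0 0 255;0 0 -1 0 0 0 255;0 0 -1 0 0 0 255;0 0 -0.5 0 0 0 255",
)

```text
time_s: 39.27
position: [0.537, -0.2054, 0.1904]
eef_rot: [[0.032, 0.999, 0.003], [0.999, -0.032, -0.002], [-0.002, 0.003, -1.0]]
wrist_force: [1.2, -0.4, -1.4]
width: 0.524
gripper_force: 51.1
```

play_rows(
  series="1 -0.1 0 0 0 0 255;1 -0.1 0 0 0 0 255;1 -0.1 0 0 0 0 255;1 -0.1 0 0 0 0 255;1 -0.1 0 0 0 0 255;1 -0.1 0 0 0 0 255;1 -0.1 0 0 0 0 255;1 -0.1 0 0 0 0 255;1 -0.1 0 0 0 0 255;1 -0.1 0 0 0 0 255;1 -0.1 0 0 0 0 255;1 -0.1 0 0 0 0 255",
)

```text
time_s: 40.27
position: [0.5195, 0.0367, 0.1872]
eef_rot: [[0.032, 0.999, -0.0], [0.999, -0.032, -0.0], [-0.0, -0.0, -1.0]]
wrist_force: [-0.0, -0.4, -1.0]
width: 0.525
gripper_force: 51.2
```

play_rows(
  series="1 -0.2 0 0 0 0 255;0.4 -0.2 0 0 0 0 255;0 0 0 0 0 -1 255;0 0 0 0 0 -1 255;0 0 0 0 0 -1 255;0 0 0 0 0 -1 255;0 0 0 0 0 -1 255;0 0 0 0 0 -1 255;0 0 0 0 0 -1 255;0 0 0 0 0 -1 255;0 0 0 0 0 -1 255;0 0 0 0 0 -1 255",
)

```text
time_s: 41.27
position: [0.5126, 0.0636, 0.1872]
eef_rot: [[-0.852, 0.524, -0.0], [0.524, 0.852, -0.0], [-0.0, -0.0, -1.0]]
wrist_force: [-0.0, -0.8, -0.6]
width: 0.521
gripper_force: 51.2
```

play_rows(
  series="0 0 0 0 0 -1 255;0 0 0 0 0 -1 255;0 0 0 0 0 -1 255;0 0 0 0 0 -1 255;0 0 0 0 0 -1 255;0 0 0 0 0 -1 255;0 0 0 0 0 -1 255;0 0 0 0 0 -1 255;0 0 0 0 0 -1 255;0 0 0 0 0 -1 255;0 0 0 0 0 -1 255;0 0 0 0 0 -1 255",
)

```text
time_s: 42.27
position: [0.5126, 0.0636, 0.1872]
eef_rot: [[-0.761, -0.648, -0.0], [-0.648, 0.761, -0.0], [0.0, -0.0, -1.0]]
wrist_force: [-0.1, 0.6, -1.1]
width: 0.527
gripper_force: 51.2
```

play_rows(
  series="0 0 0 0 0 -1 255;0 0 0 0 0 -1 255;0 0 0 0 0 -1 255;0 0 0 0 0 -1 255;0 0 0 0 0 -1 255;0 0 0 0 0 -1 255;0 0 0 0 0 -1 255;0 0 0 0 0 -0.4 255;0 0 0 0 0 0 255;0 0 0 0 0 0 255",
)

```text
time_s: 43.1
position: [0.5126, 0.0638, 0.1871]
eef_rot: [[-0.097, -0.995, -0.0], [-0.995, 0.097, -0.0], [0.0, 0.0, -1.0]]
wrist_force: [0.4, 0.1, -1.8]
width: 0.525
gripper_force: 51.2
```

```bash
python3 - <<'E'
from h import *
go(.513,.065,.0455,4.62-2*np.pi)
E
```

```text
t 43.10 yaw -1.668 j1 -0.02 pos [0.5126 0.0638 0.1871] | az -0.05 (tilt 0.00 -0.00) | shift [-0.06 -0.01  7.08] Fz -1.8 w 0.53 g 51
```

play_rows(
  series="0 0 1 0 0 0 255;0 0 1 0 0 0 255;0 0 1 0 0 0 255;0 0 1 0 0 0 255;0 0 1 0 0 0 255;0 0 1 0 0 0 255;0 0 0.75 0 0 0 255;0 0 0.28 0 0 0 255;0 0 0 0 0 0 255;0 0 0 0 0 0 60;0 0 0 0 0 0 60;0 0 0 0 0 0 60",
)

```text
time_s: 44.1
position: [0.5133, 0.064, 0.0472]
eef_rot: [[-0.096, -0.995, 0.001], [-0.995, 0.096, -0.0], [-0.0, -0.001, -1.0]]
wrist_force: [-0.3, 0.9, 0.3]
width: 0.763
gripper_force: 0.0
```

play_rows(
  series="0 0 0 0 0 0 60;0 0 0 0 0 0 60;0 0 -1 0 0 0 60;0 0 -1 0 0 0 60;0 0 -1 0 0 0 60;0 0 -1 0 0 0 60;0 0 -1 0 0 0 60;0 0 -1 0 0 0 60;0 0 -1 0 0 0 60;0 0 -1 0 0 0 60;0 0 0 0 0 0 60;0 0 0 0 0 0 60",
)

```text
time_s: 45.1
position: [0.5134, 0.0641, 0.2075]
eef_rot: [[-0.095, -0.995, 0.002], [-0.995, 0.095, -0.0], [-0.0, -0.002, -1.0]]
wrist_force: [0.0, 0.3, -0.5]
width: 0.766
gripper_force: 0.0
```

```bash
python3 - <<'E'
from h import *
go(.5364,-.141,.207,-1.60)
E
```

```text
t 45.10 yaw -1.666 j1 -0.02 pos [0.5134 0.0641 0.2075] | az -0.63 (tilt -0.02 0.00) | shift [10.22 -1.45  0.02] Fz -0.5 w 0.77 g 0
```

play_rows(
  series="0 0 0 0 0 -0.63 60;1 -0.15 0 0 0 0 60;1 -0.15 0 0 0 0 60;1 -0.15 0 0 0 0 60;1 -0.15 0 0 0 0 60;1 -0.15 0 0 0 0 60;1 -0.15 0 0 0 0 60;1 -0.15 0 0 0 0 60;1 -0.15 0 0 0 0 60;1 -0.15 0 0 0 0 60;1 -0.1 0 0 0 0 60;0.22 0 0 0 0 0 60",
)

```text
time_s: 46.1
position: [0.5355, -0.1435, 0.2052]
eef_rot: [[-0.031, -1.0, -0.001], [-1.0, 0.031, -0.0], [0.0, 0.001, -1.0]]
wrist_force: [-0.1, -0.7, 1.2]
width: 0.763
gripper_force: 0.0
```

play_rows(
  series="0 0 0 0 0 0 60;0 0 0 0 0 0 60;0 0 0 0 0 0 60",
)

```text
time_s: 46.35
position: [0.5354, -0.1401, 0.2061]
eef_rot: [[-0.029, -1.0, -0.001], [-1.0, 0.029, 0.001], [-0.001, 0.001, -1.0]]
wrist_force: [0.4, 0.4, -0.6]
width: 0.762
gripper_force: 0.0
```

```bash
python3 - <<'E'
from h import *
snap('wrist','w9')
g={'red':proj('w9',(.536,-.141,.082))}; print(g)
jars('w9',g); go(.5364,-.141,.046,-1.60)
E
```

```text
{'red': array([254.817875  , 184.99014805])}
red px 254.2 181.2 r 25.2 [ 0.5365 -0.1447  0.082 ] yaw 43.2 deg tick px [243.6 191.5] 88
t 46.40 yaw -1.599 j1 -0.39 pos [ 0.5355 -0.14    0.2062] | az 0.01 (tilt 0.01 0.00) | shift [ 0.05 -0.05  8.01] Fz -0.2 w 0.76 g 0
```

play_rows(
  series="0.12 -0.04 1 0 0 0 60;0 0 1 0 0 0 60;0 0 1 0 0 0 60;0 0 1 0 0 0 60;0 0 1 0 0 0 60;0 0 1 0 0 0 60;0 0 1 0 0 0 60;0 0 0.7 0 0 0 60;0 0 0.3 0 0 0 60;0 0 0 0 0 0 60;0 0 0 0 0 0 150;0 0 0 0 0 0 255",
)

```text
time_s: 47.4
position: [0.5371, -0.1435, 0.0476]
eef_rot: [[-0.029, -1.0, 0.001], [-1.0, 0.029, -0.001], [0.001, -0.001, -1.0]]
wrist_force: [-0.8, 0.7, 2.8]
width: 0.525
gripper_force: 50.4
```

play_rows(
  series="0 0 0 0 0 0 255;0 0 0 0 0 0 255;0 0 0 0 0 0 255;0 0 0 0 0 0 255;0 0 -0.5 0 0 0 255;0 0 -1 0 0 0 255;0 0 -1 0 0 0 255;0 0 -1 0 0 0 255;0 0 -1 0 0 0 255;0 0 -1 0 0 0 255;0 0 -1 0 0 0 255;0 0 -0.5 0 0 0 255",
)

```text
time_s: 48.4
position: [0.5374, -0.144, 0.1897]
eef_rot: [[-0.029, -1.0, 0.003], [-1.0, 0.029, -0.001], [0.001, -0.003, -1.0]]
wrist_force: [0.8, -0.8, -0.0]
width: 0.527
gripper_force: 51.2
```

play_rows(
  series="-1 0.2 0 0 0 0 255;-1 0.2 0 0 0 0 255;-1 0.2 0 0 0 0 255;-1 0.2 0 0 0 0 255;-1 0.2 0 0 0 0 255;-1 0.2 0 0 0 0 255;-0.5 0.2 0 0 0 0 255;0 0 0 0 0 0 255;0 0 0 0 0 0 255",
)

```text
time_s: 49.15
position: [0.5123, -0.0128, 0.1866]
eef_rot: [[-0.028, -1.0, 0.0], [-1.0, 0.028, -0.0], [0.0, -0.0, -1.0]]
wrist_force: [0.6, 0.3, -1.8]
width: 0.526
gripper_force: 51.3
```

play_rows(
  series="0 0 0 0 0 1 255;0 0 0 0 0 1 255;0 0 0 0 0 1 255;0 0 0 0 0 1 255;0 0 0 0 0 1 255;0 0 0 0 0 1 255;0 0 0 0 0 0.8 255;0 0 0 0 0 0 255;0 0 0 0 0 0 255",
)

```text
time_s: 49.9
position: [0.5125, -0.0137, 0.1865]
eef_rot: [[-0.674, -0.739, 0.0], [-0.739, 0.674, -0.0], [0.0, -0.0, -1.0]]
wrist_force: [-0.3, 0.3, -0.9]
width: 0.526
gripper_force: 51.3
```

```bash
python3 - <<'E'
from h import *
go(.509,-.010,.0455,-2.313)
snap('wrist','w10')
g={'green':proj('w10',(.513,.065,.079)),'blue':proj('w10',(.517,.14,.079))}; print(g)
jars('w10',g,.079)
snap('top','t2'); g={'green':proj('t2',(.513,.065,.079)),'blue':proj('t2',(.517,.14,.079))}; print(g)
jars('t2',g,.079,12)
E
```

```text
t 49.90 yaw -2.310 j1 -0.17 pos [ 0.5125 -0.0137  0.1865] | az 0.02 (tilt -0.00 -0.00) | shift [-0.02  0.25  7.05] Fz -0.9 w 0.53 g 51
{'green': array([310.57662609, 248.93734915]), 'blue': array([354.72969717, 301.34838235])}
green px 321.0 238.5 r 16.6 [0.4989 0.0632 0.079 ] yaw 0.0 deg tick px [321.  238.5] 0
blue none
{'green': array([232.4404586, 183.9177737]), 'blue': array([205.09311413, 183.33004741])}
green none
blue none
```

play_rows(
  series="0 0.2 1 0 0 0 255;0 0 1 0 0 0 255;0 0 1 0 0 0 255;0 0 1 0 0 0 255;0 0 1 0 0 0 255;0 0 1 0 0 0 255;0 0 0.75 0 0 0 255;0 0 0.28 0 0 0 255;0 0 0 0 0 0 255;0 0 0 0 0 0 60;0 0 0 0 0 0 60;0 0 0 0 0 0 60",
)

```text
time_s: 51.0
position: [0.5101, -0.0102, 0.0466]
eef_rot: [[-0.675, -0.738, 0.001], [-0.738, 0.675, -0.0], [-0.001, -0.001, -1.0]]
wrist_force: [-0.2, 0.5, -0.1]
width: 0.764
gripper_force: 0.0
```

play_rows(
  series="0 0 0 0 0 0 60;0 0 0 0 0 0 60;0 0 -1 0 0 0 60;0 0 -1 0 0 0 60;0 0 -1 0 0 0 60;0 0 -1 0 0 0 60;0 0 -1 0 0 0 60;0 0 -1 0 0 0 60;0 0 -1 0 0 0 60;0 0 -1 0 0 0 60;0 0 -1 0 0 0 60;0 0 -1 0 0 0 60",
)

```text
time_s: 52.0
position: [0.5092, -0.01, 0.2472]
eef_rot: [[-0.675, -0.738, 0.0], [-0.738, 0.675, -0.0], [-0.0, -0.0, -1.0]]
wrist_force: [-0.1, -0.3, 0.5]
width: 0.761
gripper_force: 0.0
```

```bash
python3 - <<'E'
from h import *
go(.50,-.13,.247,-3.14)
go(.52,-.13,.247,-1.6-2*np.pi)
go(.52,-.06,.247,1.54)
E
```

```text
t 52.00 yaw -2.312 j1 -0.16 pos [ 0.5092 -0.01    0.2472] | az 7.91 (tilt -0.00 0.00) | shift [ 0.47 -6.    0.01] Fz 0.5 w 0.76 g 0
t 52.00 yaw -2.312 j1 -0.16 pos [ 0.5092 -0.01    0.2472] | az 53.20 (tilt -0.00 0.00) | shift [ 5.98 -0.71  0.01] Fz 0.5 w 0.76 g 0
t 52.00 yaw -2.312 j1 -0.16 pos [ 0.5092 -0.01    0.2472] | az -36.78 (tilt -0.00 0.00) | shift [-2.48  0.62  0.01] Fz 0.5 w 0.76 g 0
```

play_rows(
  series="0 0 0 0 0 1 60;0 0 0 0 0 1 60;0 0 0 0 0 1 60;0 0 0 0 0 1 60;0 0 0 0 0 1 60;0 0 0 0 0 1 60;0 0 0 0 0 1 60;0 0 0 0 0 0.9 60;0 1 0 0 0 0 60;0 1 0 0 0 0 60;0 1 0 0 0 0 60;0 0.8 0 0 0 0 60",
)

```text
time_s: 53.0
position: [0.5091, 0.0671, 0.2461]
eef_rot: [[-1.0, -0.002, 0.0], [-0.002, 1.0, 0.0], [-0.0, 0.0, -1.0]]
wrist_force: [0.1, -0.4, -0.4]
width: 0.764
gripper_force: 0.0
```

play_rows(
  series="0 0 0 0 0 0 60;0 0 0 0 0 0 60;0 0 0 0 0 0 60",
)

```text
time_s: 53.25
position: [0.5092, 0.0655, 0.246]
eef_rot: [[-1.0, -0.002, 0.0], [-0.002, 1.0, -0.0], [-0.0, -0.0, -1.0]]
wrist_force: [-0.6, 0.6, -0.3]
width: 0.769
gripper_force: 0.0
```

```bash
cat >> h.py <<'E'
def ticks(f,guess,z):
    im=cv2.imread('pics/'+f+'.png').astype(int); yy,xx=np.mgrid[:384,:512]
    fl,cx,cy,R,t=cal(f)
    for n,p in guess.items():
        c=proj(f,p); w=((im.min(2)>140)&(np.hypot(xx-c[0],yy-c[1])<19)).astype(np.uint8)
        k,lab,s,_=cv2.connectedComponentsWithStats(w)
        for i in range(1,k):
            if s[i,4]<15: continue
            q=np.argwhere(lab==i)[:,::-1].astype(np.float32)
            vx,vy,x0,y0=cv2.fitLine(q,cv2.DIST_L2,0,.01,.01).ravel()
            a=ray(f,x0,y0,z);b=ray(f,x0+5*vx,y0+5*vy,z);d=b-a
            if d[0]<0:d=-d
            print(n,'c',c.round(1),'tick at',x0.round(1),y0.round(1),s[i,4],a.round(4),'line yaw %.1f'%np.degrees(np.arctan2(d[1],d[0])))
E
python3 - <<'E'
from h import *
go(.50,.065,.247,-np.pi)
snap('wrist','w11')
P={'red':(.509,-.010,.079),'green':(.513,.064,.079),'blue':(.517,.14,.079)}
ticks('w11',P,.079)
jars('w11',{n:proj('w11',p) for n,p in P.items()},.079)
E
```

```text
t 53.25 yaw -3.139 j1 -0.01 pos [0.5092 0.0655 0.246 ] | az 0.02 (tilt -0.00 0.00) | shift [ 0.46 -0.03 -0.05] Fz -0.3 w 0.77 g 0
red c [185.6 174.8] tick at 186.0 186.8 51 [ 0.5227 -0.0104  0.079 ] line yaw -9.3
green c [253.1 178.5] tick at 252.1 190.6 63 [0.5267 0.0629 0.079 ] line yaw -10.8
blue c [322.  182.2] tick at 321.2 194.1 65 [0.5307 0.14   0.079 ] line yaw 0.0
red px 187.0 175.5 r 21.4 [ 0.5098 -0.0085  0.079 ] yaw -10.6 deg tick px [185.4 187.7] 56
green px 254.2 178.9 r 20.9 [0.5134 0.0652 0.079 ] yaw -8.8 deg tick px [252.2 191. ] 66
blue px 320.4 182.1 r 21.2 [0.5168 0.1382 0.079 ] yaw 6.6 deg tick px [321.  194.5] 66
```

play_rows(
  series="-1 0 -1 0 0 0 255;-1 0 -0.7 0 0 0 255;-1 0 0 0 0 0 255;-1 0 0 0 0 0 255;-1 0 0 0 0 0 255;-1 0 0 0 0 0 255;-1 0 0 0 0 0 255;-0.8 0 0 0 0 0 255;0 -1 0 0 0 0 255;0 -1 0 0 0 0 255;0 -1 0 0 0 0 255;0 -1 0 0 0 0 255",
)

```text
time_s: 54.3
position: [0.6653, -0.0157, 0.2796]
eef_rot: [[-1.0, -0.001, -0.0], [-0.001, 1.0, -0.0], [0.0, -0.0, -1.0]]
wrist_force: [0.7, 0.2, -0.3]
width: 0.006
gripper_force: 0.0
```

play_rows(
  series="0 -1 0 0 0 0 255;0 -1 0 0 0 0 255;0 -1 0 0 0 0 255;0 -1 0 0 0 0 255;0 -1 0 0 0 0 255;0 -1 0 0 0 0 255;0 -1 0 0 0 0 255;0 -1 0 0 0 0 255;0 -1 0 0 0 0 255;0 -0.5 0 0 0 0 255;0 0 0 0 0 0 255;0 0 0 0 0 0 255",
)

```text
time_s: 55.3
position: [0.6655, -0.2041, 0.2796]
eef_rot: [[-1.0, -0.001, -0.0], [-0.001, 1.0, 0.0], [0.0, 0.0, -1.0]]
wrist_force: [-0.4, 0.5, 0.4]
width: -0.001
gripper_force: 0.0
```

```bash
python3 - <<'E'
from h import *
go(.665,-.205,.205,-np.pi)
snap('wrist','w12'); snap('scene','s3')
E
```

```text
t 55.30 yaw -3.141 j1 -0.40 pos [ 0.6655 -0.2041  0.2796] | az 0.01 (tilt 0.00 -0.00) | shift [ 0.03 -0.04  3.73] Fz 0.4 w -0.00 g 0
```

View pics/s3.png

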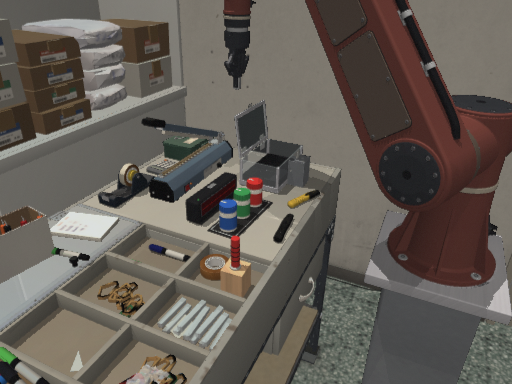

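The scene shows the jars on the mat, the pin in its block, the marker in the bin and the gripper behind the open lid. Next I'll push the lid over.

play_rows(
  series="0 0 1 0 0 0 255;0 0 1 0 0 0 255;0 0 1 0 0 0 255;0 0 0.8 0 0 0 255;0 0 0 0 0 0 255;0 0 0 0 0 0 255",
)

```text
time_s: 55.9
position: [0.6655, -0.2024, 0.2037]
eef_rot: [[-1.0, -0.003, -0.001], [-0.003, 1.0, 0.001], [0.001, 0.001, -1.0]]
wrist_force: [-0.3, 0.6, 0.8]
width: 0.002
gripper_force: 0.0
```

play_rows(
  series="0.5 0 0 0 0 0 255;0.5 0 0 0 0 0 255;0.5 0 0 0 0 0 255;0.5 0 0 0 0 0 255;0.3 0 0 0 0 0 255;0 0 0 0 0 0 255",
)

```text
time_s: 56.4
position: [0.6198, -0.2037, 0.2058]
eef_rot: [[-1.0, -0.002, 0.002], [-0.002, 1.0, -0.001], [-0.002, -0.001, -1.0]]
wrist_force: [0.6, -0.1, -0.2]
width: 0.003
gripper_force: 0.4
```

play_rows(
  series="0.2 0 0 0 0 0 255;0.5 0 0.03 0 0 0 255;0.5 0 0.07 0 0 0 255;0.5 0 0.1 0 0 0 255;0.5 0 0.15 0 0 0 255;0.5 0 0.2 0 0 0 255;0.38 0 0.22 0 0 0 255;0.45 0 0.28 0 0 0 255;0.4 0 0.3 0 0 0 255;0.33 0 0.35 0 0 0 255",
)

```text
time_s: 57.23
position: [0.5349, -0.204, 0.1704]
eef_rot: [[-1.0, -0.003, 0.001], [-0.003, 1.0, -0.0], [-0.001, -0.0, -1.0]]
wrist_force: [0.5, 0.9, 2.4]
width: 0.0
gripper_force: 1.1
```

```bash
python3 - <<'E'
from h import *
go(.535,-.204,.172); print(manip.observe()['wrist_force'])
E
```

```text
t 57.23 yaw -3.139 j1 -0.49 pos [ 0.5349 -0.204   0.1704] | az -0.00 (tilt -0.00 0.01) | shift [-0.01  0.   -0.08] Fz 2.4 w 0.00 g 1
[0.52785229 0.87672531 2.42470286]
```

In contact at Fz 2.4 N; continuing down the arc.

play_rows(
  series="0.35 0 0.35 0 0 0 255;0.3 0 0.4 0 0 0 255;0.28 0 0.43 0 0 0 255;0.24 0 0.43 0 0 0 255;0.19 0 0.46 0 0 0 255;0.14 0 0.49 0 0 0 255;0.1 0 0.4 0 0 0 255;0.05 0 0.3 0 0 0 255;0 0 0 0 0 0 255",
)

```text
time_s: 57.98
position: [0.5014, -0.204, 0.1038]
eef_rot: [[-1.0, -0.002, -0.001], [-0.002, 1.0, 0.0], [0.001, 0.0, -1.0]]
wrist_force: [1.5, 0.1, 0.2]
width: 0.002
gripper_force: 0.7
```

```bash
python3 - <<'E'
from h import *
go(.50,-.204,.095); print(manip.observe()['wrist_force'])
E
```

```text
t 57.98 yaw -3.139 j1 -0.52 pos [ 0.5014 -0.204   0.1038] | az -0.00 (tilt 0.00 -0.01) | shift [ 0.07 -0.    0.44] Fz 0.2 w 0.00 g 1
[1.52705621 0.14559247 0.19325834]
```

play_rows(
  series="0.05 0 0.15 0 0 0 255;0 0 0.15 0 0 0 255;0 0 0.1 0 0 0 255;0 0 0 0 0 0 255;0 0 0 0 0 0 255",
)

```text
time_s: 58.4
position: [0.5009, -0.2042, 0.0971]
eef_rot: [[-1.0, -0.002, 0.001], [-0.002, 1.0, -0.0], [-0.001, -0.0, -1.0]]
wrist_force: [0.7, 2.6, 4.3]
width: 0.0
gripper_force: 2.2
```

play_rows(
  series="0 0 0.1 0 0 0 255;0 0 0.1 0 0 0 255;0 0 0 0 0 0 255;0 0 0 0 0 0 255",
)

```text
time_s: 58.73
position: [0.5007, -0.2042, 0.093]
eef_rot: [[-1.0, -0.002, 0.0], [-0.002, 1.0, -0.0], [-0.0, -0.0, -1.0]]
wrist_force: [-1.7, 1.5, 7.1]
width: 0.003
gripper_force: 3.7
```

play_rows(
  series="0 0 0.07 0 0 0 255;0 0 0.07 0 0 0 255;0 0 0 0 0 0 255;0 0 0 0 0 0 255",
)

```text
time_s: 59.07
position: [0.5008, -0.2042, 0.0915]
eef_rot: [[-1.0, -0.002, 0.001], [-0.002, 1.0, -0.001], [-0.001, -0.001, -1.0]]
wrist_force: [-5.7, 4.2, 23.0]
width: 0.0
gripper_force: 11.4
```

play_rows(
  series="0 0 0.07 0 0 0 255;0 0 0 0 0 0 255;0 0 0 0 0 0 255;0 0 0 0 0 0 255",
)

```text
time_s: 59.4
position: [0.5008, -0.2043, 0.0907]
eef_rot: [[-1.0, -0.002, 0.001], [-0.002, 1.0, -0.001], [-0.001, -0.001, -1.0]]
wrist_force: [-7.9, 4.2, 30.1]
width: 0.0
gripper_force: 15.2
```

play_rows(
  series="0 0 -0.3 0 0 0 255;0 0 -0.2 0 0 0 255;0 0 0 0 0 0 255;0 0 0 0 0 0 255;0 0 0 0 0 0 255",
)

```text
time_s: 59.82
position: [0.5002, -0.204, 0.0979]
eef_rot: [[-1.0, -0.002, -0.001], [-0.002, 1.0, 0.0], [0.001, 0.0, -1.0]]
wrist_force: [0.1, -0.8, 0.5]
width: -0.004
gripper_force: 0.0
```

play_rows(
  series="0 0 -1 0 0 0 255;0 0 -1 0 0 0 255;0 0 -1 0 0 0 255;0 0 -1 0 0 0 255;0 0 -1 0 0 0 255;0 0 -1 0 0 0 255;0 0 -1 0 0 0 255;1 0 0 0 0 0 255;1 0 0 0 0 0 255;1 0 0 0 0 0 255;1 0 0 0 0 0 255;0 0 0 0 0 0 255",
)

```text
time_s: 60.82
position: [0.4176, -0.2036, 0.238]
eef_rot: [[-1.0, -0.001, -0.002], [-0.001, 1.0, 0.001], [0.002, 0.001, -1.0]]
wrist_force: [0.4, -0.5, 0.5]
width: 0.003
gripper_force: 0.0
```

```bash
python3 - <<'E'
from h import *
a=cv2.imread('pics/scene0.png').astype(int); snap('scene','s4'); b=cv2.imread('pics/s4.png').astype(int); c=cv2.imread('pics/s3.png').astype(int)
# lid region: compare with closed (scene0) and open (s3)
for nm,(x0,y0,x1,y1) in {'lid up':(234,100,270,140),'case top':(242,140,302,165)}.items():
    print(nm,np.abs(b-a)[y0:y1,x0:x1].mean(),np.abs(b-c)[y0:y1,x0:x1].mean(),np.abs(c-a)[y0:y1,x0:x1].mean())
for nm,(x0,y0,x1,y1) in {'jars':(215,170,270,235),'block':(222,232,255,300),'bin':(145,235,200,270),'cutters':(270,185,325,245),'tape':(198,250,228,282)}.items():
    print(nm,np.abs(b-c)[y0:y1,x0:x1].mean())
st()
E
```

```text
lid up 4.472222222222222 40.81550925925926 38.91875
case top 8.379333333333333 50.461555555555556 51.39955555555556
jars 16.28960372960373
block 3.934194890077243
bin 3.426147186147186
cutters 9.088787878787878
tape 3.2274305555555554
60.8667 [ 0.4193 -0.2041  0.2383] [[-0.9999991018622602, -0.0010266103625207004, -0.0008615949376210562], [-0.0010269394920308112, 0.999999399871062, 0.0003816448556055236], [0.0008612026199894135, 0.0003825293187034611, -0.9999995560005852]] [-0.319   0.5766  0.5411] 0.0012183841810429448 0.0 [-0.6099  0.1759 -0.2859  1.11   -0.0002 -0.6109]
```

The lid stays shut. The jar region changed more than the rest, so I'll recheck the jars from above.

play_rows(
  series="-0.35 1 -0.4 0 0 0 60;-0.35 1 0 0 0 0 60;-0.35 1 0 0 0 0 60;-0.35 1 0 0 0 0 60;-0.35 1 0 0 0 0 60;-0.35 1 0 0 0 0 60;-0.35 1 0 0 0 0 60;-0.35 1 0 0 0 0 60;-0.35 1 0 0 0 0 60;-0.35 1 0 0 0 0 60;-0.35 1 0 0 0 0 60;-0.35 1 0 0 0 0 60",
)

```text
time_s: 61.87
position: [0.505, 0.0373, 0.246]
eef_rot: [[-1.0, -0.002, -0.0], [-0.002, 1.0, 0.0], [0.0, 0.0, -1.0]]
wrist_force: [-0.1, 0.6, 0.2]
width: 0.764
gripper_force: 0.0
```

play_rows(
  series="-0.3 1 0 0 0 0 60;0 0.5 0 0 0 0 60;0 0 0 0 0 0 60;0 0 0 0 0 0 60;0 0 0 0 0 0 60",
)

```text
time_s: 62.28
position: [0.5099, 0.0654, 0.2463]
eef_rot: [[-1.0, -0.002, -0.0], [-0.002, 1.0, -0.0], [0.0, -0.0, -1.0]]
wrist_force: [0.9, -0.3, 0.5]
width: 0.764
gripper_force: 0.0
```

```bash
python3 - <<'E'
from h import *
go(.509,.0655,.246,-np.pi)
snap('wrist','w13')
P={'red':(.509,-.010,.079),'green':(.513,.064,.079),'blue':(.517,.14,.079)}
ticks('w13',P,.079)
jars('w13',{n:proj('w13',p) for n,p in P.items()},.079)
print(' wide'); jars('w13',{n:proj('w13',p) for n,p in P.items()},.079,45)
E
```

```text
t 62.28 yaw -3.140 j1 -0.01 pos [0.5099 0.0654 0.2463] | az 0.02 (tilt -0.00 -0.00) | shift [0.04 0.01 0.01] Fz 0.5 w 0.76 g 0
red c [185.8 174.2] tick at 186.4 186.1 52 [ 0.5225 -0.0102  0.079 ] line yaw -5.9
green c [253.3 177.9] tick at 251.8 189.9 61 [0.5266 0.0624 0.079 ] line yaw -9.3
blue c [322.1 181.6] tick at 324.5 186.7 87 [0.5228 0.143  0.079 ] line yaw -24.4
blue c [322.1 181.6] tick at 337.1 183.8 131 [0.5195 0.1567 0.079 ] line yaw -3.2
red px 187.2 174.9 r 21.4 [ 0.5098 -0.0085  0.079 ] yaw -10.0 deg tick px [185.8 186.9] 60
green px 253.8 178.0 r 21.0 [0.5131 0.0645 0.079 ] yaw -9.2 deg tick px [251.7 190.4] 61
blue px 301.0 171.0 r 19.2 [0.5052 0.1161 0.079 ] yaw -35.4 deg tick px [294.5 179.5] 62
 wide
red px 187.2 174.9 r 21.4 [ 0.5098 -0.0085  0.079 ] yaw -10.0 deg tick px [185.8 186.9] 60
green px 253.8 178.0 r 21.0 [0.5131 0.0645 0.079 ] yaw -9.2 deg tick px [251.7 190.4] 61
blue px 294.2 167.6 r 21.6 [0.5014 0.1085 0.079 ] yaw 3.5 deg tick px [294.5 179.5] 62
```

Blue was knocked about 33 mm toward green and is still on the mat. I'll back off and check its pose and uprightness from the other cameras.

play_rows(
  series="0.5 -1 -0.5 0 0 0 60;0.5 -1 -0.5 0 0 0 60;0.5 -1 -0.5 0 0 0 60;0.5 -1 -0.5 0 0 0 60;0.5 -1 0 0 0 0 60;0.5 -1 0 0 0 0 60;0.5 -1 0 0 0 0 60;0.5 -1 0 0 0 0 60;0 -1 0 0 0 0 60;0 -1 0 0 0 0 60;0 -1 0 0 0 0 60;0 -1 0 0 0 0 60",
)

```text
time_s: 63.33
position: [0.4298, -0.176, 0.2867]
eef_rot: [[-1.0, -0.001, 0.0], [-0.001, 1.0, -0.0], [-0.0, -0.0, -1.0]]
wrist_force: [0.2, -0.8, -0.3]
width: 0.765
gripper_force: 0.0
```

```bash
python3 - <<'E'
from h import *
snap('top','t5'); snap('scene','s5')
for f in ('s5','t5'):
    im=cv2.imread('pics/'+f+'.png').astype(int);B,G,R=im[...,0],im[...,1],im[...,2]
    M={'red':(R>1.5*G)&(R>1.5*B)&(R>90),'green':(G>1.3*R)&(G>1.15*B)&(G>60),'blue':(B>1.4*R)&(B>1.25*G)&(B>60)}
    yy,xx=np.mgrid[:384,:512]
    for n,p in {'red':(.5098,-.0095,.003),'green':(.5131,.0645,.003),'blue':(.5014,.1085,.003)}.items():
        a=np.linspace(0,6.28,60); q=np.array([proj(f,(p[0]+.023*np.cos(t),p[1]+.023*np.sin(t),z)) for t in a for z in (.003,.079)])
        lo,hi=q.min(0),q.max(0); box=(xx>lo[0]-12)&(xx<hi[0]+12)&(yy>lo[1]-12)&(yy<hi[1]+12)
        m=np.argwhere(M[n]&box)[:,::-1]
        print(f,n,'pred',lo.round(1),hi.round(1),'seen',m.min(0) if len(m) else None,m.max(0) if len(m) else None,len(m))
        # mid-column by row (lean) in scene
        if f=='s5' and len(m):
            print('  cols by row',[(int(v),int(m[m[:,1]==v][:,0].min()),int(m[m[:,1]==v][:,0].max())) for v in np.unique(m[:,1])[::5]])
# mat corners in top view: dark mat vs bench
print(manip.observe()['time_s'])
E
```

```text
s5 red pred [246.4 176.6] [262.7 207.1] seen [246 177] [262 204] 306
  cols by row [(177, 250, 257), (182, 246, 262), (187, 247, 261), (195, 251, 261), (200, 250, 261)]
s5 green pred [233.8 186.8] [250.7 219. ] seen [234 188] [249 214] 140
  cols by row [(188, 238, 246), (193, 234, 249), (198, 247, 249), (208, 248, 249), (213, 248, 249)]
s5 blue pred [230.  194.6] [247.5 227.9] seen [230 195] [247 225] 398
  cols by row [(195, 238, 238), (200, 230, 247), (205, 230, 247), (212, 230, 246), (217, 230, 247), (222, 231, 246)]
t5 red pred [251.2 176.1] [268.  197.9] seen [251 178] [268 197] 266
t5 green pred [224.2 175.8] [241.8 197.6] seen [224 177] [242 197] 242
t5 blue pred [208.2 180.4] [226.9 202. ] seen [208 181] [225 201] 254
63.4333
```

```bash
python3 - <<'E'
from h import *
g=cv2.cvtColor(cv2.imread('pics/w13.png'),cv2.COLOR_BGR2GRAY).astype(int)
for c in (215,222,348):
    col=g[90:260,c]; e=np.where(np.abs(np.diff(col))>45)[0]+90
    print(c,[(int(v),ray('w13',c,v+.5,.003)[:2].round(4).tolist(),int(g[v,c]),int(g[v+1,c])) for v in e])
E
```

```text
215 [(95, [0.4234, 0.015], 160, 215), (130, [0.4669, 0.0135], 235, 160), (131, [0.4682, 0.0135], 160, 63), (135, [0.4733, 0.0133], 57, 166), (137, [0.4759, 0.0132], 188, 119), (138, [0.4772, 0.0132], 119, 46), (188, [0.5455, 0.0108], 51, 147), (190, [0.5484, 0.0107], 173, 110), (191, [0.5498, 0.0106], 110, 38), (193, [0.5527, 0.0105], 31, 79), (194, [0.5541, 0.0105], 79, 181), (200, [0.5629, 0.0102], 207, 157), (213, [0.5822, 0.0095], 85, 35)]
222 [(94, [0.4222, 0.0239], 152, 213), (130, [0.4669, 0.0227], 234, 174), (131, [0.4682, 0.0226], 174, 84), (135, [0.4733, 0.0225], 38, 113), (136, [0.4746, 0.0225], 113, 255), (137, [0.4759, 0.0224], 255, 198), (138, [0.4772, 0.0224], 198, 61), (188, [0.5455, 0.0204], 36, 109), (189, [0.5469, 0.0204], 109, 255), (190, [0.5483, 0.0204], 255, 198), (191, [0.5498, 0.0203], 198, 61), (194, [0.5541, 0.0202], 57, 181), (200, [0.5628, 0.02], 209, 155), (213, [0.5821, 0.0194], 107, 59)]
348 [(244, [0.6298, 0.2023], 188, 96), (245, [0.6314, 0.2025], 96, 29)]
```

```bash
python3 -c "
from h import *
print(manip.job_done())"
```

```text
the job is handed in; nothing more can be done
None
```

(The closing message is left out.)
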